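# Grease the carriage of a sliding microtome

### The arm

A 7-joint arm with a two-finger parallel gripper is mounted at the origin on the work surface. World frame = base frame: x ahead of the robot, y to its left, z up, the work surface at z = 0. Lengths are in mm, angles in rad, forces in N, time in s.
With the tool pointing down it reaches from about 425 to 825 mm from the base axis. Payload 3.6 kg.
Tool frame: the origin (TCP) lies on the centre line of the jaws, within the pads' length; the fingertips stand robot.tip_reach ahead of it and the grasp point (between the pads) lies 6 mm ahead of it (robot.tip_reach is the distance from the TCP to the fingertips, in mm); z points along the fingers, y is the direction in which the jaws open and shut (so a half turn about z gives the same grasp; the last joint's range is limited). The gripper opens to 85 mm and grips with 20 to 120 N. Pads are 22 mm wide; open, the fingers measure 114 mm over their backs; the gripper's body (76 mm by 85 mm) begins 54 mm behind the grasp point. The pads swing forward as they close: fully open they stand 13 mm farther back than shut.
Start: joints at [-1.161, 0.615, -0.013, 1.423, 0.008, 1.103, -0.04], TCP at [274.943, 588.957, 256.297] pointing down, gripper open.
Joint ranges: [-3.12, 3.12], [-0.3, 2.06], [-1.34, 1.32], [0.26, 2.42], [-1.36, 4.5], [0.01, 1.98], [-2.84, 2.84]. Speed limits (rad/s): [2.79, 2.79, 3.14, 3.14, 3.14, 3.14, 3.14].

### API

Orientations are given as a 3x3 rotation matrix whose columns are the frame's x, y, z axes.
In Python, from cell import sense, vision, robot gives the robot as it stands.
- The arm moves only by the tool carry_out, never from a script. Its argument "motion" is a list of rows, each a list of 4 numbers: the shift along the tool's x, y, z in m, then the turn about the tool's z in rad. A call has 1 to 8 rows; each row shifts and turns the commanded pose from where the row before left it, along the tool's axes as they then stand; what a row does not reach is not made up. A row lasts 1/8 s, in which the tool goes at most 62.5 mm and 10.7 degrees, less where a joint would pass 70% of its speed; a pose out of reach is approached as far as the arm can. A call is refused whole if a number of a shift passes 0.0625 or a number of a turn 0.188, either way. A call with a gripper value outside its range is refused whole. "hand" is the closure, from 0 (fully open) to 1 (shut), set as the call begins (left out, the last holds). The fingers move at their own pace and stop on an object; "force" is the grip in N (left out, the last holds). Time passes only in rows, so rows that do not move let the fingers close. It gives the time, the measured TCP pose, the force and the opening at its end, in the units of the state.
- sense(): the state, without advancing time (a new reading comes with each control period).
- vision.snapshot(name): name is "scene" or "top" or "wrist"; returns a dict with "image" (400x640x3 uint8, red, green, blue), "fx", "fy", "cx", "cy" (pixels), "dist" ([k1, k2, p1, p2, k3] as OpenCV has them; the pictures are not rectified), "R" (3x3) and "t" (3): a world point X has camera coordinates R X + t. Camera axes: x right, y down, z forward; pixel columns grow to the right and rows downward; lengths in mm; the calibration is good to about 2 mm. A picture is of the moment at which its call begins. There is no depth.
- robot.hand_in(): hands the job in, once; it reports no verdict.
The state is a dict: "time": time; "joints": joint angles; "joint_velocities": joint speeds; "joint_torque": joint torques, N m; "eef_pos": TCP position; "tcp_rot": TCP orientation; "force": force on the tool from outside, world axes, zero at the start; "wrist_torque": the same for the moment, N m; "opening": opening from 0.0 (shut) to 1.0 (fully open).
Only numpy, scipy, OpenCV 4.12 (cv2) and the standard library are available. Lean on these libraries where they do the work, as an engineer would, in place of code of your own. Each camera call takes 0.05 s, during which the arm holds its last target.

### The job

Lock the microtome's carriage where it stands by turning its wing knob clockwise until it is tight. Then take the push grease gun from its stand, press its coupler squarely onto the tilted grease nipple on the front end of the carriage until it snaps on, and push the gun's body down over its spring to the end of the stroke. Finish while still gripping the gun and holding it pushed in; leave the jar, the slide box and the specimen disc alone.

Things in the scene. Friction and masses are not known exactly. Their poses are not given: they have to be found in the camera images.
- clamp_knob_grip (a point): the middle of the black wing knob on the carriage's top, on its upright axis, 11 mm below the wing's top, 29 mm above the carriage's flat top, 131 mm above the bench. The upright wing is 50 mm long, 13 mm thick, 26 mm high, on a round boss 24 mm across and 15 mm tall. x runs along the wing, z is up. With the knob at 0 the wing lies along the rail.
- clamp_knob (a joint): turn of the clamp knob in rad, clockwise seen from above: loose near 0, begins to bite near 0.6, hard stop at 1.35; over 1.1 the carriage is locked. It stays where it is left; turning takes up to 0.2 Nm. While loose, the carriage slides along its rail at a push of 2 N.
- nipple_head (a point): centre of the round steel head (12 mm across) of the grease nipple on the carriage's slanted front end cap, 111 mm above the bench. z is the nipple's axis, pointing out of it, 22 degrees from upright towards the robot's side; y is level, x and z span the rail's upright plane. Neck 7 mm thick; the flat end cap, square to the axis, is 16 mm below. The knob's axis is 77 mm farther along the rail.
- nipple: the same grease nipple; origin where its axis leaves the slanted end cap, 16 mm below the head's centre along the axis; same axes.
- gun: the push grease gun, upright in the stand at the start, coupler down; about 0.4 kg. Origin on its axis at the underside of the 46 mm collar that rests on the stand; z runs from the coupler to the closed end. Collar 12 mm high, round steel barrel 32 mm across from 12 to 84 mm, end cap 36 mm across to 94 mm. The nozzle with the 26 mm coupler reaches 62 mm below the origin.
- gun_grip (a point): a point on the gun's axis on the upper part of the barrel, where it is best gripped: 64 mm above the underside of the collar, 30 mm below the closed end, 126 mm from the coupler's mouth when the nozzle is out; 149 mm above the bench at the start; axes as the gun's.
- coupler_seat (a point): the point on the coupler's axis where the centre of the nipple's head sits once snapped on: 9 mm inside the coupler's mouth, 117 mm from the grip point when the nozzle is out; z as the gun's. Four sprung jaws inside the mouth first touch the head about 11 mm before the seat, guide it in from up to 3 mm off-centre and snap over it at a push of roughly 8 N.
- nozzle (a joint): how far the nozzle is pushed into the barrel, in m: 0 out, 0.018 at the end of the stroke. Its spring starts to give at 9 N and needs 18 N at the end of the stroke.
- stand: the gun's stand, fixed: four legs with a square top plate, 90 mm wide and 12 mm thick, its top 85 mm above the bench, with a 37 mm hole in the middle through which the nozzle hangs. Origin under its centre, on the bench.
- microtome: the sliding microtome, fixed: white base 380 x 200 mm and 50 mm high, origin under its centre, x along the rail away from the front end. The rail runs 40 mm to the right (-y) of the middle; the carriage (130 x 78 mm) on it has its flat top 102 mm above the bench, and an arm reaching to the left from its rear end, no higher than 120 mm.
- grease_jar: a white jar with black lid, 60 mm across and high, a bystander; origin at its underside.
- slide_box: a grey slide box with white lid, 87 x 62 x 36 mm, a bystander; origin at its underside.
- specimen_disc: a small aluminium specimen disc lying face down, 40 mm across, its stem up, 26 mm high, a bystander; origin at its underside.
Things that resemble listed ones, but are neither listed nor needed, are in the scene too. Leave any orange or yellow look-alike of the gun alone.

How it is judged:
By the outcome, as a careful person would: the job done as asked, in the order asked, and still so for the second after the job is handed in, while the arm keeps its last pose, push and grip.
It also fails if it takes over 51 s, if anything falls off the work surface, if the arm or the gripper's body presses on something with over 40 N, if the wrist force passes 120 N, or if a joint passes its speed limit or range.

## Working session

There is one attempt and no reset: what is moved stays moved. The work goes in short steps, Python scripts to look and compute and a tool call to move; the robot and the scene stay as the last step left them, time stands still between calls to the robot, and variables do not carry over. Pictures are saved under pics/ and viewed, and the job is handed in when it is done.

Besides the shell and the picture viewer there is one more tool, called after ">>>" as name(argument=value, ...) on one line, values as JSON. carry_out: Moves the arm, as the interface text tells. Its arguments: {"type":"object","properties":{"motion":{"type":"array"},"hand":{"type":"number"},"force":{"type":"number"}},"required":["motion"]}

```bash
ls; mkdir -p pics; python3 - <<'E'
from cell import sense, vision, robot
import cv2
s=sense()
for k in s: print(k,s[k])
print(robot.tip_reach)
for n in ["scene","top","wrist"]:
    d=vision.snapshot(n); cv2.imwrite(f"pics/{n}0.png",d["image"][:,:,::-1]); print(n,d["fx"],d["cx"],d["cy"],d["dist"],d["R"],d["t"])
E
```

```text
pics
time 0.0
joints [-1.16049215  0.61594483 -0.0125966   1.4249352   0.0081095   1.10339708
 -0.04042191]
joint_velocities [ 0.00094389  0.00174447 -0.00077691  0.00088392  0.00070238 -0.00027098
  0.00082031]
joint_torque [ 2.57367565e-04 -4.69220781e+01  2.58996505e-01 -1.71034831e+01
  9.78063152e-03  9.57286597e-03 -5.95747409e-06]
eef_pos [274.68014215 588.32096377 255.10947743]
tcp_rot [[-9.06122268e-01  4.23014551e-01 -1.06030919e-03]
 [ 4.23015876e-01  9.06119062e-01 -2.41117014e-03]
 [-5.91936833e-05 -2.63334258e-03 -9.99996531e-01]]
force [0.0115122  0.06007652 0.88964486]
wrist_torque [ 0.01946568  0.03096482 -0.04748411]
opening 1.0046723372888586
25.0
scene 480.76678774931383 323.8591495411485 202.3086603127821 [-0.1430198  0.         0.         0.         0.       ] [[ 0.78805401  0.6155636   0.00723484]
 [ 0.45358813 -0.5726646  -0.68287119]
 [-0.41620751  0.54142102 -0.73050297]] [-437.61580682 -185.30359303 1471.10397428]
top 447.817573491383 318.73135609707674 188.5240995345582 [0.01911086 0.         0.         0.         0.        ] [[-0.01309954 -0.99974719 -0.01827461]
 [-0.98978806  0.01555912 -0.14169516]
 [ 0.14194367  0.01623185 -0.98974164]] [  19.18968343  570.66117713 1158.17408203]
wrist 342.98467934674187 319.7923598705331 201.13000108419948 [-0.04808347  0.          0.          0.          0.        ] [[ 0.42258662  0.906318   -0.00286747]
 [ 0.87053236 -0.40501655  0.27952637]
 [ 0.25217841 -0.12062033 -0.96013373]] [-649.34923352  -36.03351906  379.71699443]
```

View pics/scene0.png

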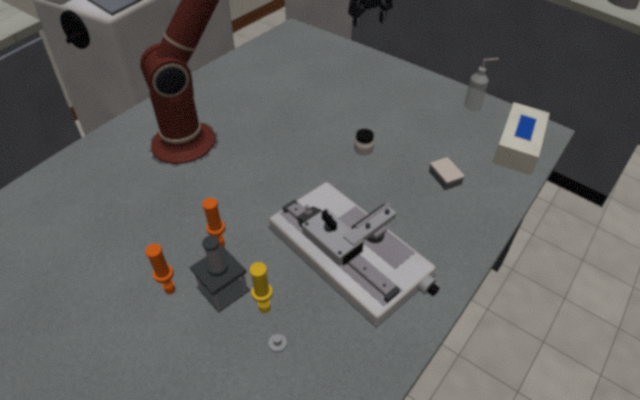

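View pics/top0.png

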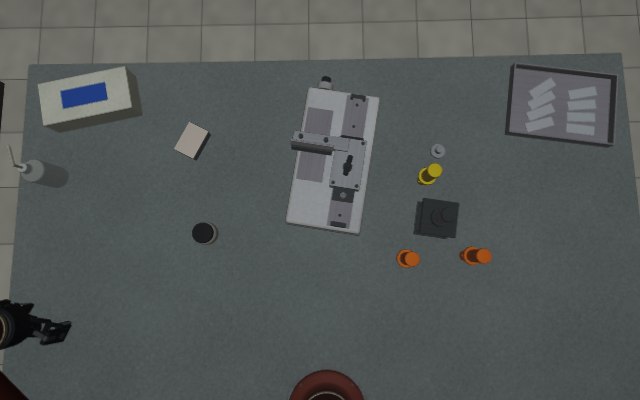

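View pics/wrist0.png

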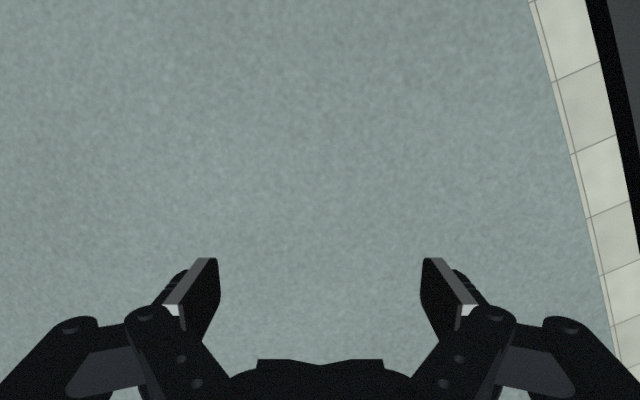

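```bash
cat > h.py <<'E'
import numpy as np, cv2
from cell import sense, vision, robot
def K(d): return np.array([[d["fx"],0,d["cx"]],[0,d["fy"],d["cy"]],[0,0,1.]])
def ray(d,uv):
    p=cv2.undistortPoints(np.array([[uv]],float),K(d),np.array(d["dist"]))[0,0]
    R=np.array(d["R"]);t=np.array(d["t"])
    return -R.T@t, R.T@np.array([p[0],p[1],1.])
def plane(d,uv,z):
    o,v=ray(d,uv); return o+v*(z-o[2])/v[2]
def two(d1,u1,d2,u2):
    o1,v1=ray(d1,u1);o2,v2=ray(d2,u2);v1/=np.linalg.norm(v1);v2/=np.linalg.norm(v2)
    s=np.linalg.lstsq(np.stack([v1,-v2],1),o2-o1,rcond=None)[0]
    a=o1+s[0]*v1;b=o2+s[1]*v2
    return (a+b)/2,np.linalg.norm(a-b)
def proj(d,X):
    R=np.array(d["R"]);t=np.array(d["t"])
    return cv2.projectPoints(np.array([X],float),cv2.Rodrigues(R)[0],t,K(d),np.array(d["dist"]))[0][0,0]
def crop(d,x0,y0,x1,y1,s,name):
    im=np.ascontiguousarray(d["image"][y0:y1,x0:x1,::-1]); cv2.imwrite(name,cv2.resize(im,None,fx=s,fy=s,interpolation=cv2.INTER_CUBIC))
E
python3 - <<'E'
from h import *
d=vision.snapshot("top"); crop(d,280,70,480,270,3.0,"pics/t1.png")
e=vision.snapshot("scene"); crop(e,180,170,440,360,3.0,"pics/s1.png")
E
```

```text
(no output)
```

View pics/t1.png

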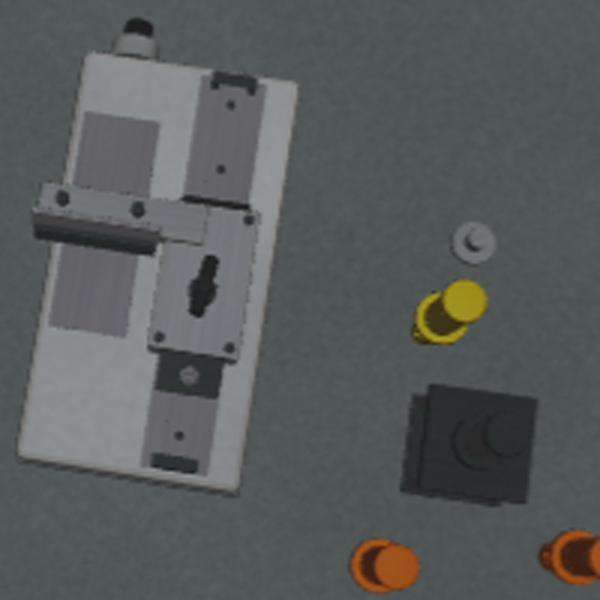

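View pics/s1.png

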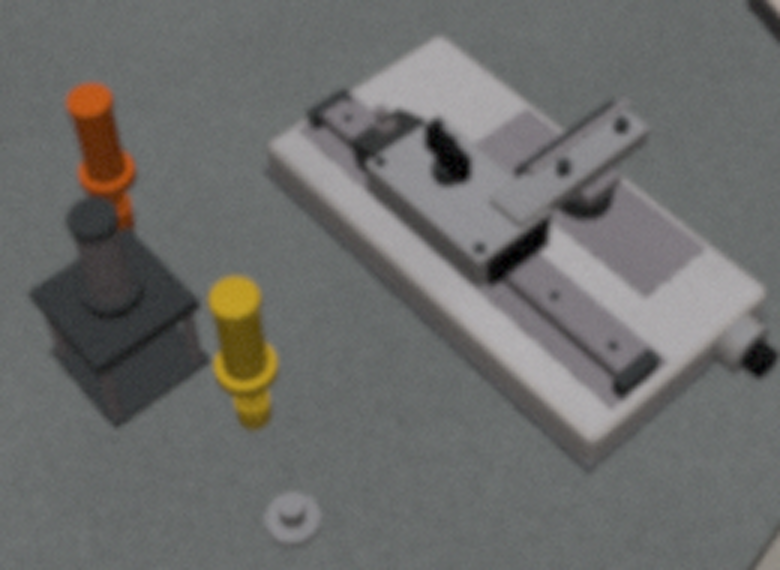

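```bash
python3 - <<'E'
from h import *
d=vision.snapshot("top");e=vision.snapshot("scene")
T=lambda x,y:((x+.5)/3+280-.5,(y+.5)/3+70-.5)
S=lambda x,y:((x+.5)/3+180-.5,(y+.5)/3+170-.5)
print("knob top142",plane(d,T(204,285),142), plane(e,S(447,150),135))
print("nipple",plane(d,T(190,375),111),two(d,T(190,375),e,S(383,118)))
print("gun cap179",plane(d,T(508,433),179),plane(e,S(93,217),179),two(d,T(508,433),e,S(93,217)))
print("collar97",plane(d,T(480,442),97))
for c in [(429,385),(537,400),(527,503),(419,488)]: print("stand",plane(d,T(*c),85))
for c in [(87,52),(298,84),(240,492),(19,458)]: print("base",plane(d,T(*c),50))
for c in [(231,104),(221,169),(179,435)]: print("rail screws",plane(d,T(*c),70))
for c in [(249,219),(230,348),(158,337)]: print("carr screws",plane(d,T(*c),102))
for c in [(210,258),(199,315)]: print("wing",plane(d,T(*c),142))
E
```

```text
knob top142 [614.64013751 -62.78773893 142.        ] [617.49702668 -63.63241429 135.        ]
nipple [544.27184881 -50.93105371 111.        ] (array([544.45332067, -50.94544316, 109.83002708]), np.float64(0.08622560499147729))
gun cap179 [ 486.32348703 -294.08325362  179.        ] [ 487.61737915 -293.18344948  179.        ] (array([ 486.83662853, -293.56998803,  178.71896176]), np.float64(1.516186484947434))
collar97 [ 485.80353089 -292.75800722   97.        ]
stand [ 535.89592423 -255.14488001   85.        ]
stand [ 521.70492347 -345.62367675   85.        ]
stand [ 434.92927638 -332.27056547   85.        ]
stand [ 448.63244188 -242.71526643   85.        ]
base [851.41092588  34.7508545   50.        ]
base [ 817.16006037 -156.76078266   50.        ]
base [448.70061936 -94.61531771  50.        ]
base [481.05554956  98.12309449  50.        ]
rail screws [792.77498503 -94.06082674  70.        ]
rail screws [733.21814661 -83.74401958  70.        ]
rail screws [497.52807746 -41.92432978  70.        ]
carr screws [ 679.43779195 -104.57678482  102.        ]
carr screws [567.92732639 -85.54673656 102.        ]
carr screws [578.31937981 -24.8486164  102.        ]
wing [637.1910614  -68.22420549 142.        ]
wing [589.70573371 -58.14431385 142.        ]
```

```bash
cat >> h.py <<'E'
def goto(P,yang=None):
    """print shift in tool axes & turn needed; yang = world angle (deg) of tool y"""
    s=sense();R=np.array(s["tcp_rot"]);p=np.array(s["eef_pos"])
    print("t",round(s["time"],2),"pos",p.round(1),"y ang",round(np.degrees(np.arctan2(R[1,1],R[0,1])),2),"z",R[:,2].round(4),"F",np.round(s["force"],1),"M",np.round(s["wrist_torque"],2),"open",round(s["opening"],3),"J",np.round(s["joints"],2))
    if P is not None:
        v=R.T@(np.array(P)-p); print("shift mm tool",v.round(1),"norm",np.linalg.norm(v).round(1))
    if yang is not None:
        a=np.degrees(np.arctan2(R[1,1],R[0,1]))
        print("turn rad (tool z down)",np.radians(-((yang-a+90)%180-90)).round(3))
E
python3 - <<'E'
from h import *
d=vision.snapshot("wrist");s=sense();R=np.array(s["tcp_rot"]);p=np.array(s["eef_pos"])
Rc=np.array(d["R"]);c=-Rc.T@np.array(d["t"])
print("cam in tool",R.T@(c-p),"view dir in tool",R.T@Rc[2],"img right",R.T@Rc[0])
goto([540,-60,260],80)
E
```

```text
cam in tool [  71.84561546    0.74285304 -117.4593603 ] view dir in tool [-2.79515752e-01 -5.27800925e-04  9.60140961e-01] img right [4.06420298e-04 9.99999694e-01 6.68028617e-04]
t 0.4 pos [274.9 588.9 256.1] y ang 64.98 z [-2.e-04 -4.e-04 -1.e+00] F [-0.1  0.2 -0.2] M [-0.02  0.04 -0.01] open 1.001 J [-1.16  0.62 -0.01  1.42  0.01  1.1  -0.04]
shift mm tool [-514.7 -475.8   -3.7] norm 700.9
turn rad (tool z down) -0.262
```

>>> carry_out(motion=[[-0.046,-0.037,0,0],[-0.046,-0.037,0,0],[-0.046,-0.037,0,0],[-0.046,-0.037,0,0],[-0.046,-0.037,0,0],[-0.046,-0.037,0,0],[-0.046,-0.037,0,0],[-0.046,-0.037,0,0]])

```text
time: 1.4
eef_pos: [484.0, 163.4, 256.7]
tcp_rot: [[-0.906, 0.423, 0.001], [0.423, 0.906, 0.0], [-0.001, 0.001, -1.0]]
force: [1.0, -0.3, -0.2]
opening: 1.003
```

```bash
python3 - <<'E'
from h import *
goto([585,-60,260],80)
E
```

```text
t 1.4 pos [484.  163.4 256.7] y ang 64.99 z [ 1.1e-03  5.0e-04 -1.0e+00] F [ 1.  -0.3 -0.2] M [-0.02  0.    0.02] open 1.003 J [-0.39  0.4   0.04  1.82 -0.02  0.92  0.78]
shift mm tool [-186.  -159.8   -3.3] norm 245.2
turn rad (tool z down) -0.262
```

>>> carry_out(motion=[[-0.046,-0.04,0,0],[-0.046,-0.04,0,0],[-0.046,-0.04,0,0],[-0.046,-0.04,0,0],[0,0,0,-0.13],[0,0,0,-0.13],[0,0,0,0]])

```text
time: 2.28
eef_pos: [582.3, -57.9, 256.3]
tcp_rot: [[-0.984, 0.178, 0.0], [0.178, 0.984, 0.0], [0.0, 0.0, -1.0]]
force: [-0.3, -0.2, 0.6]
opening: 1.0
```

```bash
python3 - <<'E'
from h import *
d=vision.snapshot("wrist"); cv2.imwrite("pics/w1.png",d["image"][:,:,::-1])
goto([614,-63,260],80)
for X in [(616,-63.5,142),(544,-51,111)]: print(proj(d,X))
E
```

```text
t 2.33 pos [582.2 -57.8 256.3] y ang 79.74 z [-0.e+00  2.e-04 -1.e+00] F [ 0.9  0.1 -0.2] M [-0.01 -0.   -0.01] open 1.005 J [ 0.06  0.51  0.    1.62 -0.    1.01  1.46]
shift mm tool [-32.2   0.5  -3.7] norm 32.4
turn rad (tool z down) -0.004
[319.2998281  251.19813669]
[318.72132995 146.15575325]
```

View pics/w1.png

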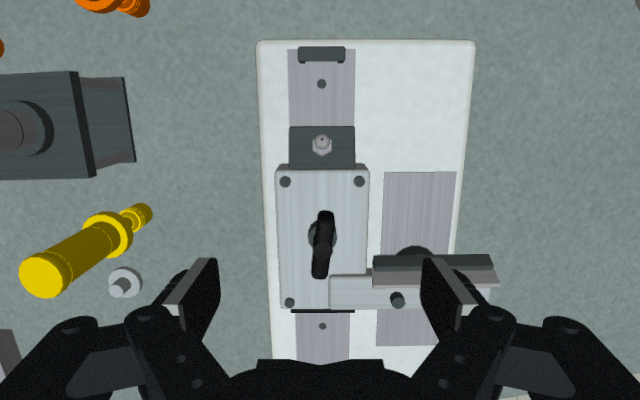

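```bash
python3 - <<'E'
from h import *
d=vision.snapshot("wrist"); crop(d,260,100,420,330,2.6,"pics/w1c.png")
g=cv2.cvtColor(d["image"],cv2.COLOR_RGB2GRAY)
m=np.zeros_like(g);m[200:290,290:350]=(g[200:290,290:350]<28)*255
c=max(cv2.findContours(m,cv2.RETR_EXTERNAL,cv2.CHAIN_APPROX_NONE)[0],key=cv2.contourArea)
print(cv2.boundingRect(c),cv2.minAreaRect(c))
for uv in [(322,213),(322,245),(320,277)]: print(plane(d,uv,142))
print("nip",plane(d,(322,143),111))
for uv in [(285,182),(359,182),(290,302)]: print("screws",plane(d,uv,102))
for uv in [(259,41),(474,41)]: print("base",plane(d,uv,50))
E
```

```text
(313, 211, 22, 38) ((324.17071533203125, 229.46339416503906), (19.215089797973633, 37.32585525512695), 6.34019136428833)
[587.21923705 -56.19361152 142.        ]
[611.48546324 -60.526579   142.        ]
[636.98554026 -66.61133136 142.        ]
nip [542.07502815 -47.93763945 111.        ]
screws [568.77763386 -83.20859584 102.        ]
screws [579.45848046 -24.0013959  102.        ]
screws [ 678.75327549 -101.78474633  102.        ]
base [451.51200944 -87.38722891  50.        ]
base [483.99545136  99.06870944  50.        ]
```

View pics/w1c.png

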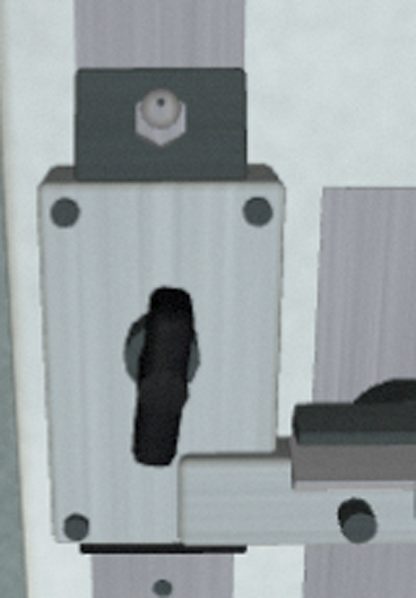

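```bash
python3 - <<'E'
from h import *
d=vision.snapshot("wrist")
C=lambda x,y:((x+.5)/2.6+260-.5,(y+.5)/2.6+100-.5)
print("far end top",plane(d,C(155,464),142))
print("near end bot",plane(d,C(171,289),116),"or top",plane(d,C(171,289),142))
for c in [(124,352),(200,352)]:print("boss",plane(d,C(*c),117))
print("boss base?",plane(d,C(124,352),102))
print("nip",plane(d,C(161,106),111))
im=cv2.convertScaleAbs(np.ascontiguousarray(d["image"][200:290,290:350,::-1]),alpha=3.0,beta=10)
cv2.imwrite("pics/w1d.png",cv2.resize(im,None,fx=6,fy=6,interpolation=cv2.INTER_CUBIC))
E
```

```text
far end top [637.86731124 -67.16754889 142.        ]
near end bot [594.39233153 -54.42562692 116.        ] or top [586.07366466 -53.3791766  142.        ]
boss [611.64850829 -72.21474293 117.        ]
boss [615.81088269 -49.09169613 117.        ]
boss base? [617.4738868  -73.85939674 102.        ]
nip [540.12656463 -47.79691275 111.        ]
```

View pics/w1d.png

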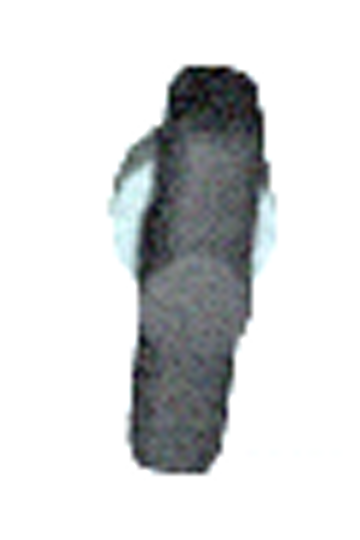

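```bash
python3 - <<'E'
from h import *
d=vision.snapshot("wrist")
D=lambda x,y:((x+.5)/6+290-.5,(y+.5)/6+200-.5)
a=plane(d,D(215,132),142);b=plane(d,D(172,468),142)
print(a,b,(a+b)/2,np.linalg.norm(a-b),np.degrees(np.arctan2(*(b-a)[[1,0]])))
print(plane(d,D(108,215),117),plane(d,D(280,215),117))
E
```

```text
[594.03601829 -54.72298014 142.        ] [637.2671282  -67.76367079 142.        ] [615.65157325 -61.24332546 142.        ] 45.15516002495974 -16.785968941466518
[611.98079953 -72.02394534 117.        ] [616.05172637 -49.33671223 117.        ]
```

```bash
python3 - <<'E'
from h import *
goto([615,-61.3,146],73.6)
E
```

```text
t 2.48 pos [582.2 -57.5 256.4] y ang 79.82 z [ 1.e-04 -2.e-04 -1.e+00] F [ 0.4  0.9 -0. ] M [-0.03  0.06  0.01] open 1.002 J [ 0.06  0.51  0.    1.62 -0.    1.01  1.46]
shift mm tool [-32.9   2.1 110.4] norm 115.2
turn rad (tool z down) 0.109
```

>>> carry_out(motion=[[-0.0165,0.001,0.02,0],[-0.0165,0.001,0.02,0],[0,0,0.01,0.055],[0,0,0.01,0.055],[0,0,0,0]])

```text
time: 3.1
eef_pos: [614.5, -61.2, 195.5]
tcp_rot: [[-0.959, 0.282, -0.002], [0.282, 0.959, -0.0], [0.002, -0.001, -1.0]]
force: [-0.4, -0.3, 0.4]
opening: 1.004
```

```bash
python3 - <<'E'
from h import *
goto([615,-61.3,146],73.6)
d=vision.snapshot("wrist"); crop(d,200,100,440,400,2,"pics/w2.png")
for X in [(615,-61.3,142),(615+24,-61.3-7,142),(615-24,-61.3+7,142),(540,-47.8,111)]: print(proj(d,X), (proj(d,X)-[200,100])*2)
E
```

```text
t 3.1 pos [614.5 -61.2 195.5] y ang 73.6 z [-2.1e-03 -2.0e-04 -1.0e+00] F [-0.4 -0.3  0.4] M [ 0.04  0.03 -0.06] open 1.004 J [ 0.04  0.62  0.03  1.6  -0.02  0.92  1.37]
shift mm tool [-0.6  0.  49.5] norm 49.5
turn rad (tool z down) -0.0
[318.35934823 241.33867599] [236.71869647 282.67735197]
[318.50427511 282.73116565] [237.00855022 365.46233131]
[318.2049436 196.5239575] [236.4098872  193.04791501]
[304.01652668  95.53261551] [208.03305336  -8.93476898]
```

View pics/w2.png

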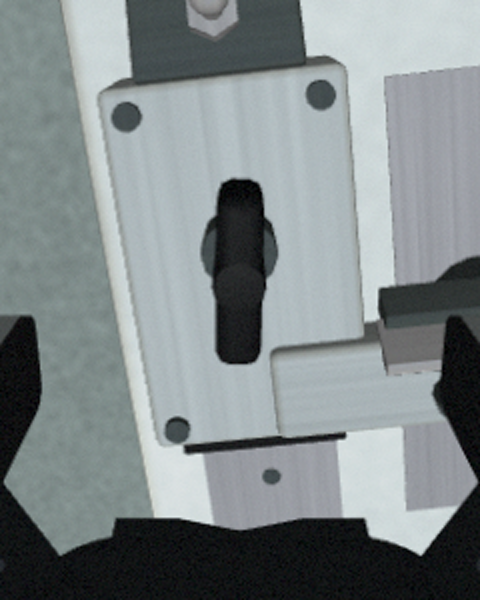

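>>> carry_out(motion=[[-0.0005,0.001,0.025,0],[0,0,0.0245,0],[0,0,0,0]])

```text
time: 3.52
eef_pos: [614.8, -60.5, 145.7]
tcp_rot: [[-0.959, 0.282, -0.003], [0.282, 0.959, 0.0], [0.003, -0.001, -1.0]]
force: [0.6, -0.0, 0.7]
opening: 1.0
```

>>> carry_out(motion=[[0,0,0,0],[0,0,0,0],[0,0,0,0],[0,0,0,0],[0,0,0,0],[0,0,0,0]], hand=1, force=25)

```text
time: 4.28
eef_pos: [615.8, -61.8, 147.5]
tcp_rot: [[-0.959, 0.284, 0.0], [0.284, 0.959, -0.001], [-0.001, -0.001, -1.0]]
force: [-2.3, -2.0, 5.0]
opening: 0.144
```

```bash
python3 - <<'E'
from h import *
goto([615,-61.3,146],73.6)
d=vision.snapshot("wrist"); crop(d,160,100,480,400,2,"pics/w3.png")
E
```

```text
t 4.28 pos [615.8 -61.8 147.5] y ang 73.51 z [ 4.0e-04 -1.2e-03 -1.0e+00] F [-2.3 -2.   5. ] M [-0.42  0.39 -0.1 ] open 0.144 J [ 0.05  0.68  0.03  1.64 -0.03  0.82  1.37]
shift mm tool [0.9 0.2 1.5] norm 1.8
turn rad (tool z down) -0.002
```

View pics/w3.png

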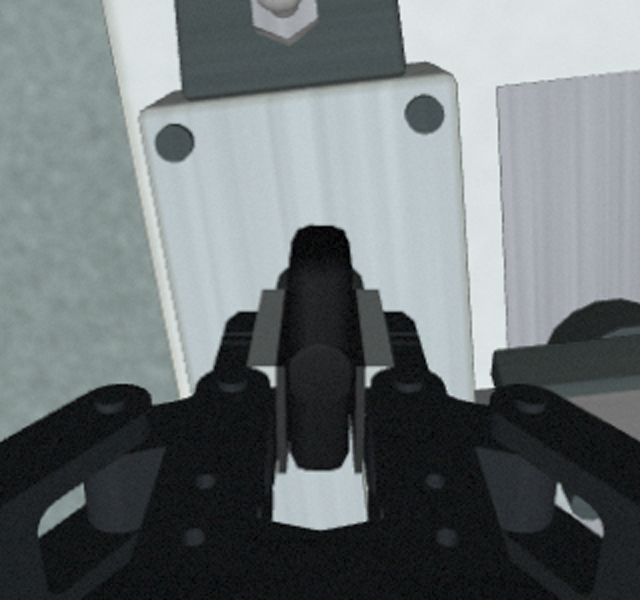

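>>> carry_out(motion=[[0,0,-0.001,0],[0,0,0,0.12],[0,0,0,0.12],[0,0,0,0.12],[0,0,0,0.12],[0,0,0,0]])

```text
time: 5.08
eef_pos: [616.1, -61.2, 147.5]
tcp_rot: [[-0.721, 0.693, 0.001], [0.693, 0.721, -0.001], [-0.001, -0.001, -1.0]]
force: [1.0, -3.3, 0.3]
opening: 0.148
```

```bash
python3 - <<'E'
from h import *
goto([615,-61.3,146],73.6)
d=vision.snapshot("top"); crop(d,280,70,480,270,3.0,"pics/t2.png")
E
```

```text
t 5.08 pos [616.1 -61.2 147.5] y ang 46.12 z [ 5.0e-04 -1.3e-03 -1.0e+00] F [ 1.  -3.3  0.3] M [-0.61 -0.13 -0.1 ] open 0.148 J [-0.04  0.69  0.17  1.64 -0.14  0.82  1.  ]
shift mm tool [ 0.8 -0.8  1.5] norm 1.9
turn rad (tool z down) -0.48
```

View pics/t2.png

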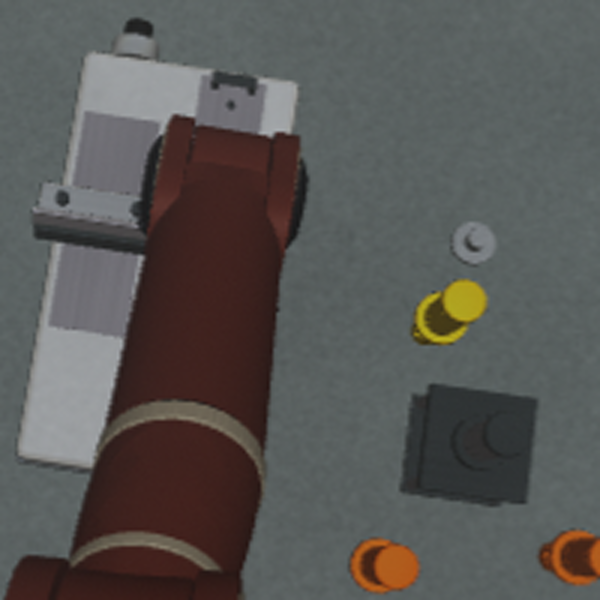

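>>> carry_out(motion=[[0,0,0,0.12],[0,0,0,0.12],[0,0,0,0.12],[0,0,0,0.12],[0,0,0,0.12],[0,0,0,0]], force=40)

```text
time: 5.88
eef_pos: [616.7, -60.9, 147.6]
tcp_rot: [[-0.205, 0.979, 0.002], [0.979, 0.205, -0.001], [-0.001, 0.002, -1.0]]
force: [2.7, -2.6, -1.4]
opening: 0.14
```

```bash
python3 - <<'E'
from h import *
goto([615,-61.3,146],-10)
E
```

```text
t 5.88 pos [616.7 -60.9 147.6] y ang 11.83 z [ 0.0019 -0.001  -1.    ] F [ 2.7 -2.6 -1.4] M [-0.67 -0.49 -0.09] open 0.14 J [-0.14  0.7   0.34  1.65 -0.29  0.84  0.53]
shift mm tool [-0.  -1.7  1.6] norm 2.3
turn rad (tool z down) 0.381
```

>>> carry_out(motion=[[0,0,0,0.06],[0,0,0,0.06],[0,0,0,0]])

```text
time: 6.25
eef_pos: [616.8, -60.9, 147.6]
tcp_rot: [[-0.087, 0.996, 0.002], [0.996, 0.087, -0.001], [-0.001, 0.002, -1.0]]
force: [2.8, -3.1, -3.6]
opening: 0.144
```

```bash
python3 - <<'E'
from h import *
goto([615,-61.3,146],2)
E
```

```text
t 6.25 pos [616.8 -60.9 147.6] y ang 4.97 z [ 2.2e-03 -6.0e-04 -1.0e+00] F [ 2.8 -3.1 -3.6] M [-0.65 -0.83 -0.07] open 0.144 J [-0.16  0.71  0.37  1.65 -0.32  0.84  0.43]
shift mm tool [-0.2 -1.8  1.6] norm 2.4
turn rad (tool z down) 0.052
```

>>> carry_out(motion=[[0,0,0,0.05],[0,0,0,0.04],[0,0,0,0]])

```text
time: 6.62
eef_pos: [616.8, -60.6, 147.7]
tcp_rot: [[0.0, 1.0, 0.002], [1.0, -0.0, -0.001], [-0.001, 0.002, -1.0]]
force: [4.4, -3.1, -3.2]
opening: 0.139
```

```bash
python3 - <<'E'
from h import *
goto([615,-61.3,146],2)
E
```

```text
t 6.62 pos [616.8 -60.6 147.7] y ang -0.03 z [ 0.0017 -0.0012 -1.    ] F [ 4.4 -3.1 -3.2] M [-0.75 -0.9   0.82] open 0.139 J [-0.17  0.71  0.4   1.65 -0.34  0.85  0.37]
shift mm tool [-0.7 -1.8  1.7] norm 2.5
turn rad (tool z down) -0.035
```

>>> carry_out(motion=[[0,0,0,-0.03],[0,0,0,0],[0,0,-0.01,0],[0,0,-0.04,0],[0,0,-0.05,0],[0,0,0,0]], hand=0.3)

```text
time: 7.38
eef_pos: [618.2, -61.6, 253.4]
tcp_rot: [[-0.024, 1.0, 0.01], [1.0, 0.024, -0.001], [-0.001, 0.01, -1.0]]
force: [0.6, 0.2, -0.5]
opening: 0.699
```

```bash
python3 - <<'E'
from h import *
goto([615,-61.3,146],80)
d=vision.snapshot("wrist"); cv2.imwrite("pics/w4.png",d["image"][:,:,::-1])
for X in [(615,-61.3,142),(540,-47.8,111)]: print(proj(d,X))
E
```

```text
t 7.38 pos [618.2 -61.6 253.4] y ang 1.37 z [ 1.040e-02 -9.000e-04 -9.999e-01] F [ 0.6  0.2 -0.5] M [-0.07  0.02 -0.04] open 0.699 J [-0.19  0.6   0.44  1.54 -0.28  1.06  0.34]
shift mm tool [  0.5  -4.3 107.4] norm 107.5
turn rad (tool z down) -1.372
[314.20973127 207.74634533]
[218.05835147 177.13955306]
```

View pics/w4.png

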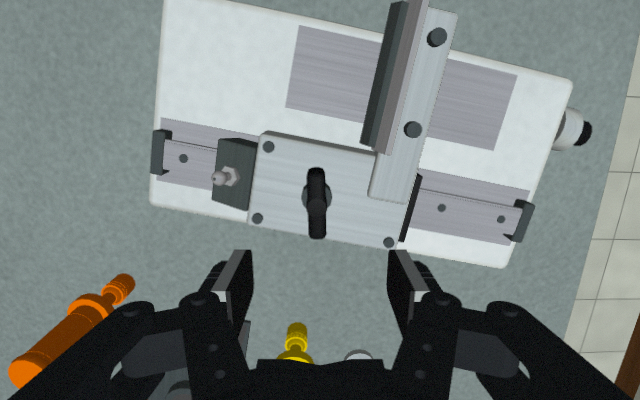

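```bash
python3 - <<'E'
from h import *
import pickle
d=vision.snapshot("wrist"); pickle.dump(d,open("v4.pkl","wb")); crop(d,190,130,330,250,5,"pics/w4c.png")
goto([560,-100,256],1.4)
goto([560,-140,256],-55)
E
```

```text
t 7.47 pos [615.6 -60.5 248.7] y ang 1.38 z [ 9.e-04  7.e-04 -1.e+00] F [0.9 0.1 0.7] M [-0.    0.    0.01] open 0.702 J [-0.19  0.6   0.44  1.54 -0.28  1.06  0.34]
shift mm tool [-38.2 -56.6  -7.4] norm 68.6
turn rad (tool z down) -0.0
t 7.47 pos [615.6 -60.5 248.7] y ang 1.38 z [ 9.e-04  7.e-04 -1.e+00] F [0.9 0.1 0.7] M [-0.    0.    0.01] open 0.702 J [-0.19  0.6   0.44  1.54 -0.28  1.06  0.34]
shift mm tool [-78.2 -57.5  -7.4] norm 97.3
turn rad (tool z down) 0.984
```

View pics/w4c.png

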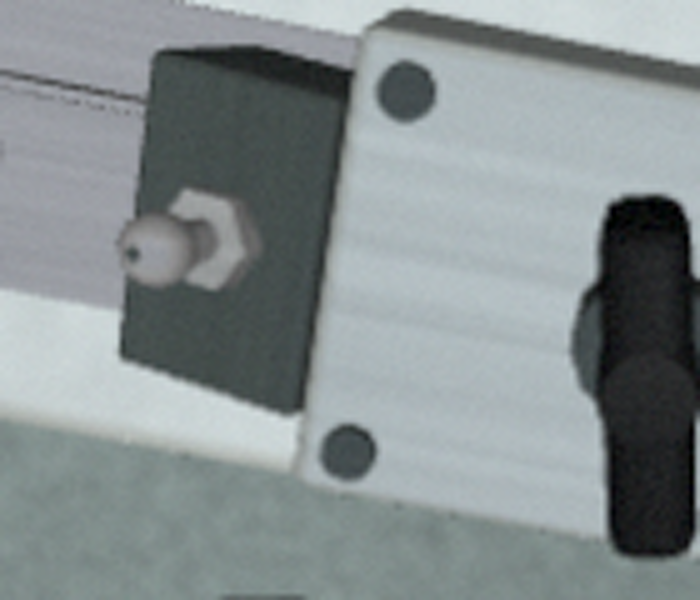

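```bash
python3 - <<'E'
from h import *
import pickle
d=pickle.load(open("v4.pkl","rb"))
C=lambda x,y:((x+.5)/5+190-.5,(y+.5)/5+130-.5)
print("nip",plane(d,C(157,250),111)); print("knob far",plane(d,C(650,205),142),plane(d,C(648,553),142))
t=vision.snapshot("top")
for n,uv in [("yel",(435,170)),("or1",(411,258)),("or2",(484,256))]: print(n,plane(t,uv,156))
# lookalike cap colours
im=t["image"].astype(int)
E
```

```text
nip [540.54548542 -48.39414816 111.        ]
knob far [615.97118618 -33.53748048 142.        ] [616.90368249 -83.78285761 142.        ]
yel [ 595.16779679 -272.555451    156.        ]
or1 [ 385.79391416 -205.90432204  156.        ]
or2 [ 388.51278309 -376.22119396  156.        ]
```

>>> carry_out(motion=[[0,0,0,0.178],[0,0,0,0.178],[0,0,0,0.178],[0,0,0,0.178],[0,0,0,0.178],[0,0,0,0.178],[0,0,0,0.178],[0,0,0,0.178]])

```text
time: 8.52
eef_pos: [614.9, -60.2, 246.0]
tcp_rot: [[0.986, 0.164, -0.004], [0.164, -0.986, 0.001], [-0.004, -0.001, -1.0]]
force: [0.1, -0.2, -0.1]
opening: 0.702
```

```bash
python3 - <<'E'
from h import *
goto([560,-50,256],80.2)
E
```

```text
t 8.53 pos [614.9 -60.2 246. ] y ang -80.56 z [-3.8e-03  8.0e-04 -1.0e+00] F [ 0.1 -0.2 -0.1] M [-0.05  0.02 -0.03] open 0.702 J [-0.4   0.7   0.83  1.55 -0.55  1.14 -0.86]
shift mm tool [-52.5 -19.1  -9.8] norm 56.7
turn rad (tool z down) 0.336
```

>>> carry_out(motion=[[-0.0175,-0.006,-0.003,0.168],[-0.0175,-0.006,-0.003,0.168],[-0.0175,-0.003,-0.003,0],[0,0,0,0]])

```text
time: 9.02
eef_pos: [562.1, -45.1, 255.7]
tcp_rot: [[0.986, -0.164, -0.003], [-0.164, -0.986, 0.001], [-0.003, -0.001, -1.0]]
force: [0.8, -0.3, 0.2]
opening: 0.699
```

```bash
python3 - <<'E'
from h import *
import pickle
d=vision.snapshot("wrist"); pickle.dump(d,open("v5.pkl","wb")); cv2.imwrite("pics/w5.png",d["image"][:,:,::-1])
goto([486.5,-293.5,260],80.2)
print(proj(d,(540.5,-48.3,111)))
E
```

```text
t 9.07 pos [562.9 -45.4 255.9] y ang -99.44 z [-1.7e-03  5.0e-04 -1.0e+00] F [-0.2  0.  -0. ] M [-0.08 -0.03  0.06] open 0.698 J [-0.52  0.64  0.95  1.69 -0.57  1.12 -1.13]
shift mm tool [-34.7 257.3  -4.1] norm 259.6
turn rad (tool z down) 0.006
[329.12933568 218.02601339]
```

View pics/w5.png

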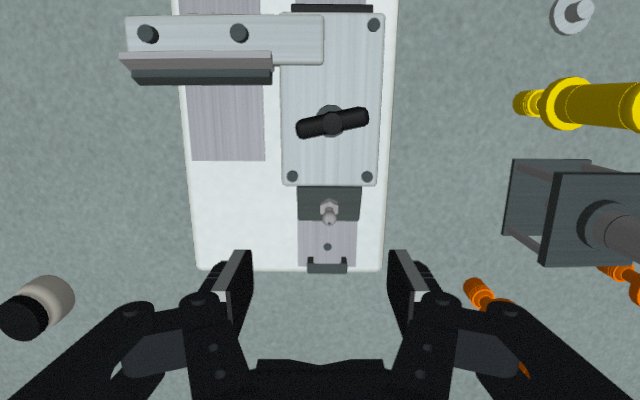

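```bash
python3 - <<'E'
from h import *
import pickle
d=pickle.load(open("v5.pkl","rb"));crop(d,280,180,380,280,6,"pics/w5c.png")
E
```

View pics/w5c.png

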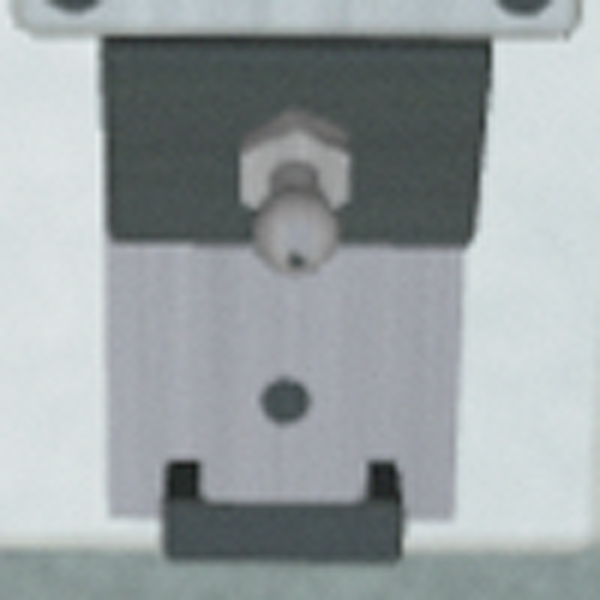

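>>> carry_out(motion=[[-0.005,0.04,0,0],[-0.005,0.04,0,0],[-0.005,0.04,0,0],[-0.005,0.04,0,0],[0,0,0,0]], hand=0)

```text
time: 9.7
eef_pos: [515.7, -205.2, 257.0]
tcp_rot: [[0.985, -0.172, -0.0], [-0.172, -0.985, -0.003], [0.0, 0.003, -1.0]]
force: [-0.2, 1.1, 0.1]
opening: 1.001
```

```bash
python3 - <<'E'
from h import *
import pickle
d4=pickle.load(open("v4.pkl","rb"));d5=pickle.load(open("v5.pkl","rb"))
C=lambda x,y:((x+.5)/5+190-.5,(y+.5)/5+130-.5)
for c in [(294,232),(294,240)]:
  u5=((c[0]+.5)/6+279.5,(c[1]+.5)/6+179.5); print(u5,two(d4,C(157,250),d5,u5))
d=vision.snapshot("wrist"); cv2.imwrite("pics/w6.png",d["image"][:,:,::-1])
goto([486.5,-293.5,260],80.2)
E
```

```text
(328.5833333333333, 218.25) (array([541.14990182, -47.8988724 , 113.15254401]), np.float64(0.022235263439146464))
(328.5833333333333, 219.58333333333334) (array([541.1386784 , -47.66142765, 114.84711342]), np.float64(1.0063824025923076))
t 9.75 pos [ 516.9 -202.5  256.6] y ang -99.69 z [-3.e-04 -5.e-04 -1.e+00] F [-0.1  0.7 -0.8] M [ 0.08 -0.07  0.03] open 0.998 J [-0.23  0.62  0.94  1.72 -0.55  1.09 -0.86]
shift mm tool [-14.6  94.8  -3.4] norm 96.0
turn rad (tool z down) 0.002
```

View pics/w6.png

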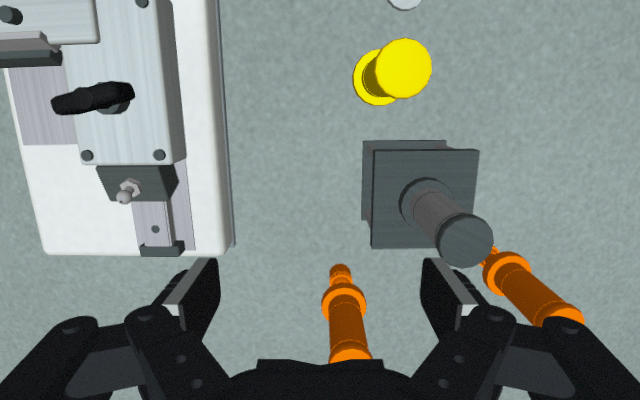

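```bash
python3 - <<'E'
from h import *
d=vision.snapshot("wrist"); crop(d,340,120,540,290,3,"pics/w6c.png")
print(plane(d,(466,240),179)); print("collar top",plane(d,(427,202),97))
for c in [(372,150),(479,150),(478,247),(371,247)]: print(plane(d,c,85))
E
```

```text
[ 490.49264047 -289.12261522  179.        ]
collar top [ 490.7364107  -289.44554079   97.        ]
[ 540.1866719  -250.45780639   85.        ]
[ 525.21978057 -340.75282728   85.        ]
[ 435.05946371 -336.41753347   85.        ]
[ 452.22908661 -238.39983198   85.        ]
```

View pics/w6c.png

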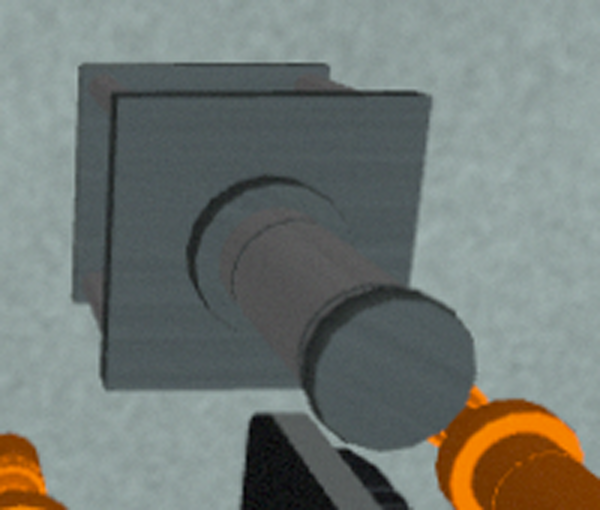

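>>> carry_out(motion=[[-0.006,0.045,0,0],[-0.006,0.045,0,0],[0,0,0,0],[0,0,0,0]])

```text
time: 10.3
eef_pos: [491.9, -285.6, 256.1]
tcp_rot: [[0.987, -0.162, -0.0], [-0.162, -0.987, 0.002], [-0.0, -0.002, -1.0]]
force: [-0.2, 0.6, -0.0]
opening: 0.997
```

```bash
python3 - <<'E'
from h import *
d=vision.snapshot("wrist"); crop(d,200,100,440,340,2.5,"pics/w7.png")
goto([488.5,-291.5,230],80.2)
print(proj(d,(488.5,-291.5,179)))
import pickle; pickle.dump(d,open("v7.pkl","wb"))
E
```

```text
t 10.35 pos [ 492.1 -285.1  256.1] y ang -99.25 z [-2.e-04  2.e-03 -1.e+00] F [ 0.4 -0.1 -0.7] M [ 0.02 -0.01  0.02] open 0.996 J [-0.05  0.63  0.91  1.68 -0.55  1.11 -0.71]
shift mm tool [-2.5  6.9 26.1] norm 27.1
turn rad (tool z down) 0.01
[331.88205984 226.64933932]
```

View pics/w7.png

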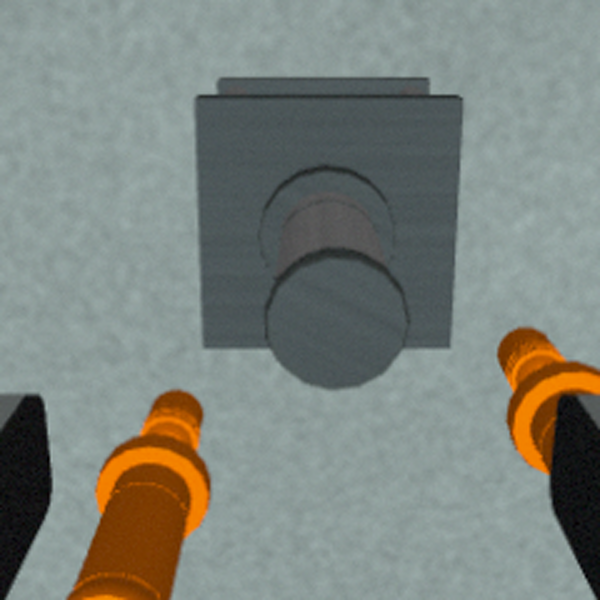

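>>> carry_out(motion=[[-0.003,0.0085,0.02,0.01],[0,0,0.03,0],[0,0,0.03,0],[0,0,0.021,0],[0,0,0,0],[0,0,0,0]])

```text
time: 11.1
eef_pos: [487.3, -294.8, 156.5]
tcp_rot: [[0.985, -0.173, 0.001], [-0.172, -0.985, -0.001], [0.001, 0.0, -1.0]]
force: [0.8, -0.0, 0.3]
opening: 1.002
```

```bash
python3 - <<'E'
from h import *
goto([487.6,-293,155],80.2)
d=vision.snapshot("wrist"); crop(d,140,100,500,400,2,"pics/w8.png")
E
```

```text
t 11.1 pos [ 487.3 -294.8  156.5] y ang -99.93 z [ 1.1e-03 -6.0e-04 -1.0e+00] F [ 0.8 -0.   0.3] M [-0.06  0.03  0.04] open 1.002 J [ 0.02  0.74  0.81  1.79 -0.67  0.91 -0.6 ]
shift mm tool [ 0.  -1.8  1.5] norm 2.4
turn rad (tool z down) -0.002
```

View pics/w8.png

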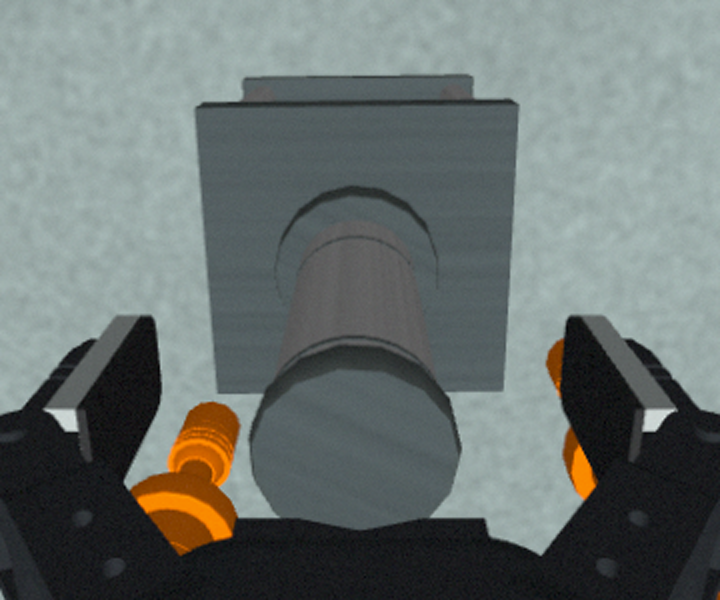

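>>> carry_out(motion=[[0,-0.0018,0.0015,0],[0,0,0,0],[0,0,0,0],[0,0,0,0],[0,0,0,0],[0,0,0,0]], hand=1, force=25)

```text
time: 11.9
eef_pos: [486.7, -293.7, 154.6]
tcp_rot: [[0.985, -0.174, 0.0], [-0.174, -0.985, -0.0], [0.0, 0.0, -1.0]]
force: [0.2, 1.1, 2.7]
opening: 0.376
```

```bash
python3 - <<'E'
from h import *
goto([487.6,-293,155],80.2)
E
```

```text
t 11.9 pos [ 486.7 -293.7  154.6] y ang -100.04 z [ 4.e-04 -3.e-04 -1.e+00] F [0.2 1.1 2.7] M [0.07 0.06 0.05] open 0.376 J [ 0.02  0.74  0.81  1.8  -0.68  0.9  -0.6 ]
shift mm tool [ 0.8 -0.8 -0.4] norm 1.2
turn rad (tool z down) -0.004
```

>>> carry_out(motion=[[0,0,-0.01,0],[0,0,-0.015,0],[0,0,-0.015,0],[0,0,0,0]])

```text
time: 12.4
eef_pos: [487.2, -294.4, 196.1]
tcp_rot: [[0.985, -0.174, 0.003], [-0.174, -0.985, -0.002], [0.003, 0.002, -1.0]]
force: [0.5, -0.8, -4.0]
opening: 0.374
```

```bash
python3 - <<'E'
from h import *
goto([487.6,-293,195],80.2)
d=vision.snapshot("wrist"); crop(d,140,100,500,400,2,"pics/w9.png")
d=vision.snapshot("scene"); crop(d,150,170,350,320,4,"pics/s9.png")
E
```

```text
t 12.4 pos [ 487.2 -294.4  196.1] y ang -100.04 z [ 0.0029 -0.0022 -1.    ] F [ 0.5 -0.8 -4. ] M [-0.02 -0.03 -0.01] open 0.374 J [-0.    0.69  0.86  1.76 -0.62  0.98 -0.64]
shift mm tool [ 0.2 -1.4  1.1] norm 1.8
turn rad (tool z down) -0.004
```

View pics/w9.png

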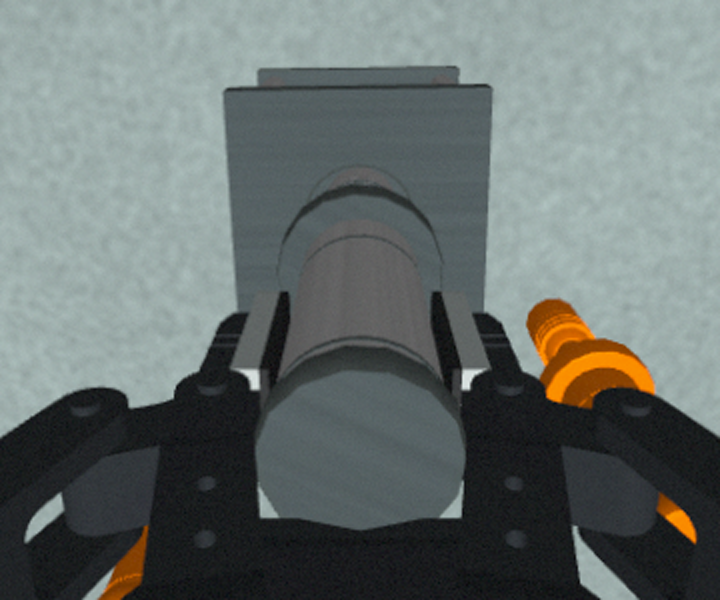

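View pics/s9.png

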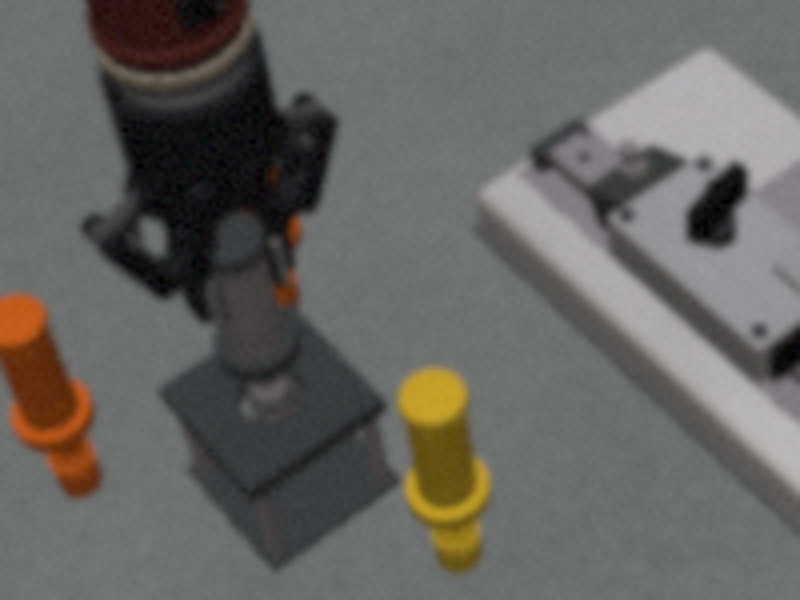

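>>> carry_out(motion=[[-0.008,0,0,0],[-0.008,0,0,0],[-0.008,0,0,0],[0,0,0,0]])

```text
time: 13.0
eef_pos: [462.0, -289.2, 194.3]
tcp_rot: [[0.985, -0.175, -0.001], [-0.175, -0.985, 0.001], [-0.001, -0.001, -1.0]]
force: [0.5, 0.2, -3.6]
opening: 0.372
```

```bash
python3 - <<'E'
from h import *
goto([487.6,-293,195],80.2)
d=vision.snapshot("wrist"); crop(d,140,100,500,400,2,"pics/w10.png")
E
```

```text
t 13.0 pos [ 462.  -289.2  194.3] y ang -100.09 z [-6.e-04  6.e-04 -1.e+00] F [ 0.5  0.2 -3.6] M [ 0.06 -0.1  -0.03] open 0.372 J [-0.01  0.66  0.86  1.82 -0.62  0.95 -0.62]
shift mm tool [25.9 -0.7 -0.7] norm 25.9
turn rad (tool z down) -0.005
```

View pics/w10.png

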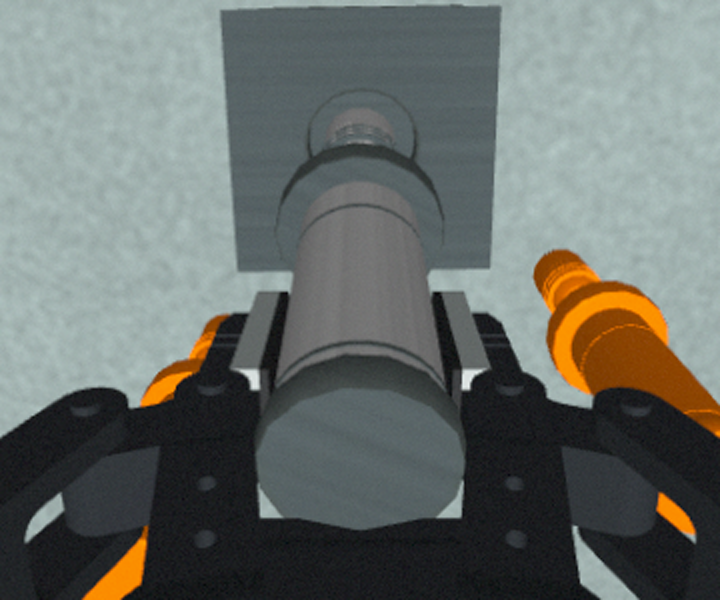

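>>> carry_out(motion=[[-0.008,0,0,0],[-0.008,0,0,0],[-0.008,0,0,0],[0,0,0,0]])

```text
time: 13.55
eef_pos: [438.4, -285.2, 194.6]
tcp_rot: [[0.985, -0.175, -0.0], [-0.175, -0.985, 0.0], [-0.0, -0.0, -1.0]]
force: [0.8, 0.0, -2.4]
opening: 0.372
```

>>> carry_out(motion=[[0,0,0,0],[0,0,0,0]], force=100)

```text
time: 13.8
eef_pos: [439.0, -285.1, 194.2]
tcp_rot: [[0.985, -0.174, -0.001], [-0.174, -0.985, 0.0], [-0.001, 0.0, -1.0]]
force: [0.4, -0.3, -3.1]
opening: 0.36
```

```bash
python3 - <<'E'
from h import *
goto([487.6,-293,195],80.2)
d=vision.snapshot("wrist"); crop(d,140,50,500,350,2,"pics/w11.png")
s=sense();R=np.array(s["tcp_rot"]);p=np.array(s["eef_pos"])
G=p+R@[0,0,6]
for th in (18,20,22,24,26):
    t=np.radians(th);ax=R@np.array([-np.sin(t),0,-np.cos(t)])
    print(th,[((proj(d,G+ax*L)-[140,50])*2).round(1) for L in (30,-52,-64)])
d=vision.snapshot("scene"); crop(d,150,170,350,320,4,"pics/s11.png")
E
```

```text
t 13.8 pos [ 439.  -285.1  194.2] y ang -100.03 z [-1.e-03  2.e-04 -1.e+00] F [ 0.4 -0.3 -3.1] M [-0.02 -0.01 -0.01] open 0.36 J [-0.01  0.64  0.87  1.88 -0.61  0.91 -0.59]
shift mm tool [49.2 -0.7 -0.8] norm 49.3
turn rad (tool z down) -0.004
18 [array([364.3, 601.5]), array([362.5, 316.7]), array([362.4, 291.7])]
20 [array([364.3, 604.9]), array([362.6, 311.2]), array([362.4, 285. ])]
22 [array([364.3, 608.1]), array([362.6, 305.7]), array([362.4, 278.5])]
24 [array([364.3, 611. ]), array([362.6, 300.3]), array([362.4, 272. ])]
26 [array([364.2, 613.7]), array([362.6, 295. ]), array([362.5, 265.5])]
```

View pics/w11.png

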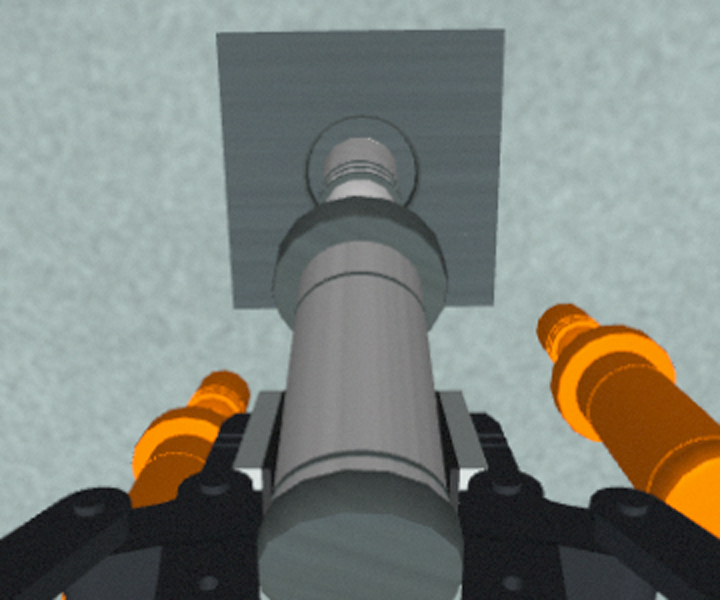

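View pics/s11.png

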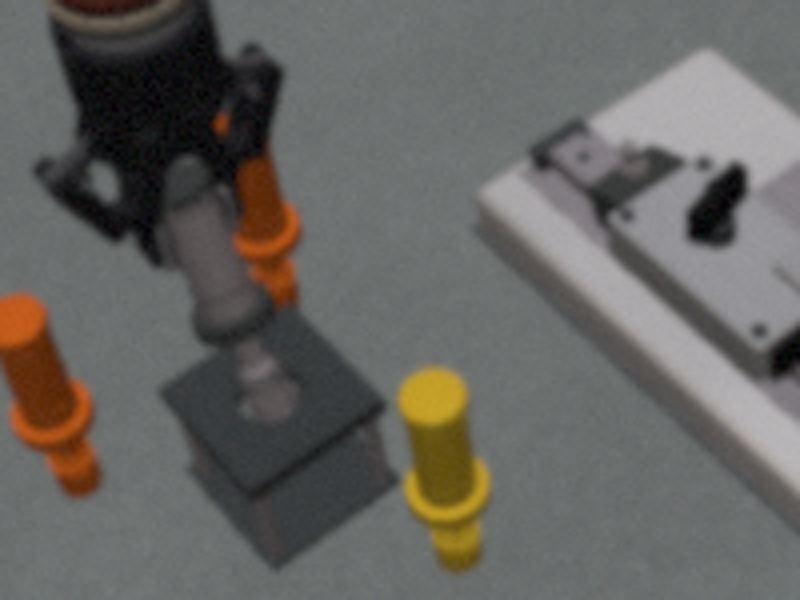

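```bash
cat >> h.py <<'E'
def tiltpred(d,x0,y0,s,ths=(18,20,22,24,26,28),off=6):
    S=sense();R=np.array(S["tcp_rot"]);p=np.array(S["eef_pos"]);G=p+R@[0,0,off]
    for th in ths:
        t=np.radians(th);ax=R@np.array([-np.sin(t),0,-np.cos(t)]);pe=R@np.array([np.cos(t),0,-np.sin(t)])
        f=lambda L,r:((proj(d,G+ax*L+pe*r)-[x0,y0])*s).round(0)
        print(th,"capC",f(30,0),"cap far",f(30,18),"collar hi",f(-52,23),"lo",f(-64,23),"mouth far",f(-126,13),"near",f(-126,-13))
E
python3 - <<'E'
from h import *
d=vision.snapshot("wrist"); tiltpred(d,140,50,2)
E
```

```text
18 capC [364. 602.] cap far [365. 534.] collar hi [363. 241.] lo [363. 218.] mouth far [362. 161.] near [362. 228.]
20 capC [364. 605.] cap far [365. 542.] collar hi [363. 236.] lo [363. 212.] mouth far [362. 149.] near [362. 217.]
22 capC [364. 608.] cap far [365. 550.] collar hi [363. 231.] lo [363. 206.] mouth far [362. 138.] near [362. 205.]
24 capC [364. 611.] cap far [365. 557.] collar hi [363. 227.] lo [363. 200.] mouth far [362. 126.] near [362. 194.]
26 capC [364. 614.] cap far [365. 564.] collar hi [363. 222.] lo [363. 194.] mouth far [362. 114.] near [362. 182.]
28 capC [364. 616.] cap far [365. 571.] collar hi [363. 218.] lo [363. 188.] mouth far [362. 103.] near [362. 171.]
```

```bash
python3 - <<'E'
from h import *
d=vision.snapshot("wrist"); im=d["image"].copy(); d2=dict(d); d2["image"]=cv2.convertScaleAbs(im,alpha=1.6,beta=15); crop(d2,260,90,390,350,3,"pics/w11c.png")
E
```

```text
(no output)
```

View pics/w11c.png

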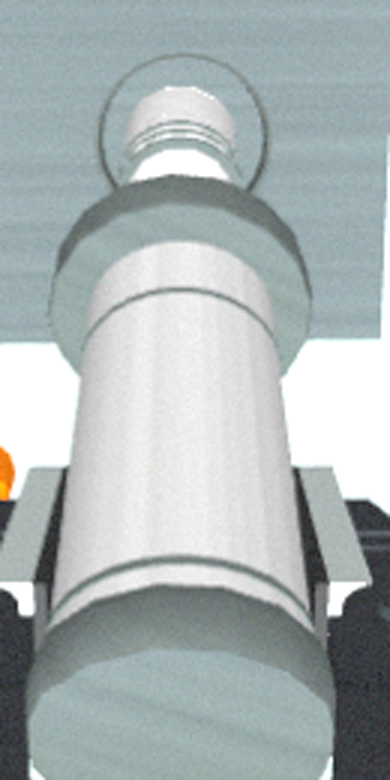

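```bash
cat >> h.py <<'E'
from scipy.optimize import least_squares
def fitgun(d,obs):
    """obs list of (L from grip, r, pixel row). fit tilt deg, axial slip, x offset, for gun in tool frame"""
    S=sense();R=np.array(S["tcp_rot"]);p=np.array(S["eef_pos"])
    def f(q,full=False):
        t=np.radians(q[0]);ax=R@np.array([-np.sin(t),0,-np.cos(t)]);pe=R@np.array([np.cos(t),0,-np.sin(t)])
        G=p+R@np.array([q[2],0,6.])+ax*q[1]
        return np.array([proj(d,G+ax*L+pe*r)[1]-y for L,r,y in obs])
    r=least_squares(f,[22,0,0]);print("tilt,slip,dx",r.x.round(2),"res",r.fun.round(1));return r.x
E
python3 - <<'E'
from h import *
d=vision.snapshot("wrist")
o=[(30,18,306),(20,18,285),(-52,16,170.7),(-52,23,157.7),(-64,23,148.7),(-126,13,119)]
fitgun(d,o);fitgun(d,o[:-1]);fitgun(d,o[2:])
E
```

```text
tilt,slip,dx [19.87 -0.31  4.22] res [ 2.  -2.8  0.9  1.5 -1.  -0.5]
tilt,slip,dx [ 25.95 -18.25 -10.08] res [ 1.3 -1.7 -0.1  2.2 -1.7]
tilt,slip,dx [ 20.31 -12.13  -1.75] res [-0.3  1.  -0.9  0.2]
```

```bash
python3 - <<'E'
from h import *
d=vision.snapshot("wrist"); tiltpred(d,140,100,2,ths=(0,))
S=sense();R=np.array(S["tcp_rot"]);p=np.array(S["eef_pos"])
for dx in (0,2,4):
  G=p+R@np.array([dx,0,6.])
  f=lambda L,x,y:((proj(d,G+R@np.array([x,y,-L]))-[140,100])*2).round(0)
  print(dx,"face far",f(30,18,0),"lo rim far",f(20,18,0),"L",f(30,0,18),"R",f(30,0,-18),"coll hi",f(-52,23,0),"lo",f(-64,23,0),"base bar",f(-52,16,0),"barrel top",f(20,16,0))
E
```

```text
0 capC [365. 461.] cap far [365. 362.] collar hi [363. 189.] lo [362. 178.] mouth far [362. 163.] near [362. 229.]
0 face far [365. 362.] lo rim far [365. 331.] L [476. 461.] R [253. 461.] coll hi [363. 189.] lo [362. 178.] base bar [363. 214.] barrel top [365. 342.]
2 face far [365. 350.] lo rim far [365. 321.] L [477. 450.] R [252. 450.] coll hi [363. 182.] lo [362. 171.] base bar [363. 207.] barrel top [365. 331.]
4 face far [365. 338.] lo rim far [365. 310.] L [478. 439.] R [252. 439.] coll hi [363. 174.] lo [362. 164.] base bar [363. 200.] barrel top [365. 321.]
```

```bash
python3 - <<'E'
import cv2
im=cv2.imread("pics/w9.png");im=cv2.convertScaleAbs(im[150:540,220:500],alpha=1.6,beta=15);cv2.imwrite("pics/w9c.png",cv2.resize(im,None,fx=1.5,fy=1.5))
E
```

```text
(no output)
```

View pics/w9c.png

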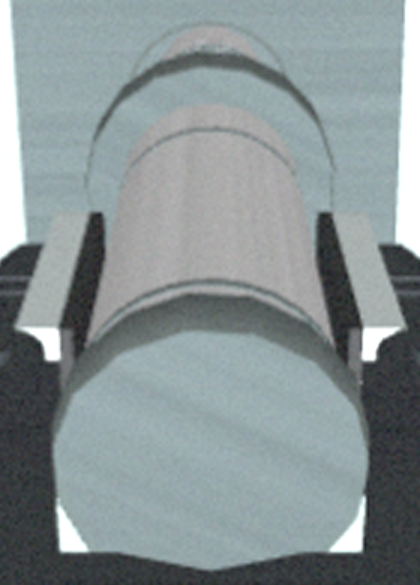

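```bash
python3 - <<'E'
from h import *
d=vision.snapshot("wrist")
S=sense();R=np.array(S["tcp_rot"]);p=np.array(S["eef_pos"])
def pred(th,slip,dx,o):
    t=np.radians(th);ax=R@np.array([-np.sin(t),0,-np.cos(t)]);pe=R@np.array([np.cos(t),0,-np.sin(t)])
    G=p+R@np.array([dx,0,6.])+ax*slip
    return np.array([proj(d,G+ax*L+pe*r)[1]-y for L,r,y in o])
v=[(30,18,285),(20,18,272.5),(-52,16,209.5),(-52,23,197),(-64,23,193)]
o=[(30,18,306),(20,18,285),(-52,16,170.7),(-52,23,157.7),(-64,23,148.7),(-126,13,119)]
r=least_squares(lambda q:pred(0,q[0],q[1],v),[0,0]);print(r.x,r.fun.round(1))
for s,dx in [r.x,(0,-1.5),(-2,-2)]:
    a=least_squares(lambda q:pred(q[0],s,dx,o),[22]);b=least_squares(lambda q:pred(q[0],s,dx,o[1:]),[22]);print(s,dx,a.x,a.fun.round(1),b.x,b.fun.round(1))
b=least_squares(lambda q:pred(q[0],q[1],q[2],o)-pred(0,*r.x,v)[[0,1,2,3,4,4]],[22,0,0]);print(b.x,b.fun)
r=least_squares(lambda q:pred(q[0],q[1],q[2],v),[0,0,0]);print(r.x,r.fun.round(1))
E
```

```text
[ 0.31643919 -1.71378449] [ 1.2 -1.8  0.8  0.8 -1. ]
0.3164391861389151 -1.7137844855323945 [20.5563938] [21.8 15.7 12.4 13.4 10.   6.8] [23.21674968] [19.6  9.2 10.4  6.1 -0.9]
0 -1.5 [20.62817039] [20.4 14.5 11.5 12.5  9.2  6.1] [23.09007913] [18.   8.6  9.7  5.5 -1. ]
-2 -2 [21.25287938] [17.2 11.7  9.5 10.6  7.2  3.8] [23.18240492] [14.3  7.1  8.3  4.3 -1.9]
[20.24739193 -1.33080413  3.48589772] [ 0.74738479 -0.99418733 -0.11026223  0.64694062 -0.16083524 -0.14043528]
[  3.68021197 -19.51163643 -11.76807224] [ 0.8 -1.1  0.   1.4 -1.1]
```

>>> carry_out(motion=[[0,0,0,0],[-0.002,0,0,0],[-0.0025,0,0,0],[0,0,0,0]], force=25)

```text
time: 14.65
eef_pos: [436.7, -284.7, 194.9]
tcp_rot: [[0.985, -0.174, 0.004], [-0.174, -0.985, -0.002], [0.004, 0.001, -1.0]]
force: [5.1, -1.8, -4.4]
opening: 0.36
```

>>> carry_out(motion=[[0,0,0,0],[0,0,0,0]], force=100)

```text
time: 14.9
eef_pos: [436.7, -284.7, 194.9]
tcp_rot: [[0.985, -0.174, 0.004], [-0.174, -0.985, -0.002], [0.004, 0.001, -1.0]]
force: [4.5, -1.4, -3.3]
opening: 0.363
```

```bash
python3 - <<'E'
from h import *
goto(None)
d=vision.snapshot("wrist");d2=dict(d); d2["image"]=cv2.convertScaleAbs(d["image"],alpha=1.6,beta=15); crop(d2,260,90,390,350,3,"pics/w12c.png")
E
```

```text
t 14.9 pos [ 436.7 -284.7  194.9] y ang -100.0 z [ 0.0036 -0.0016 -1.    ] F [ 4.5 -1.4 -3.3] M [-0.19 -1.52  0.03] open 0.363 J [-0.01  0.63  0.87  1.89 -0.61  0.91 -0.58]
```

View pics/w12c.png

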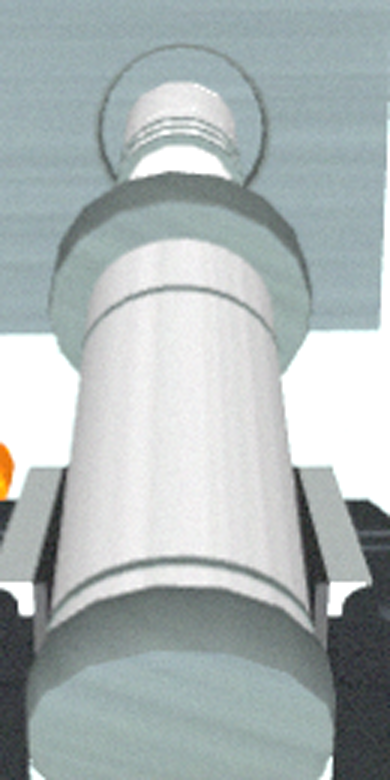

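>>> carry_out(motion=[[0,0,0,0],[-0.003,0,0,0],[-0.002,0,0,0],[0,0,0,0]], force=20)

```text
time: 15.45
eef_pos: [433.7, -284.3, 195.4]
tcp_rot: [[0.985, -0.173, 0.008], [-0.173, -0.985, -0.004], [0.008, 0.002, -1.0]]
force: [8.3, -0.5, -3.9]
opening: 0.366
```

```bash
python3 - <<'E'
from h import *
goto(None)
d=vision.snapshot("wrist");d2=dict(d); d2["image"]=cv2.convertScaleAbs(d["image"],alpha=1.6,beta=15); crop(d2,260,90,390,350,3,"pics/w13c.png")
E
```

```text
t 15.45 pos [ 433.7 -284.3  195.4] y ang -99.97 z [ 0.0077 -0.0035 -1.    ] F [ 8.3 -0.5 -3.9] M [-0.28 -2.31  0.01] open 0.366 J [-0.01  0.62  0.87  1.9  -0.61  0.9  -0.58]
```

View pics/w13c.png

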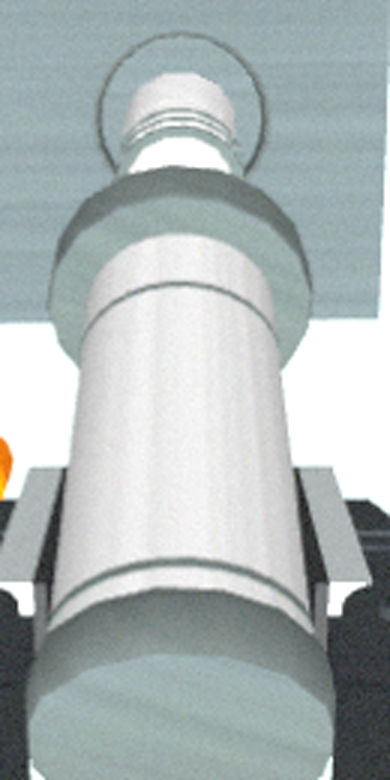

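```bash
cat >> h.py <<'E'
BIAS=np.array([1.2,-1.8,.8,.8,-1.,-1.])
def fitd(d,rows):
    S=sense();R=np.array(S["tcp_rot"]);p=np.array(S["eef_pos"])
    LR=[(30,18),(20,18),(-52,16),(-52,23),(-64,23),(-126,13)]
    def f(q):
        t=np.radians(q[0]);ax=R@np.array([-np.sin(t),0,-np.cos(t)]);pe=R@np.array([np.cos(t),0,-np.sin(t)])
        G=p+R@np.array([q[2],0,6.])+ax*q[1]
        return np.array([proj(d,G+ax*L+pe*r)[1]-y for (L,r),y in zip(LR,rows)])-BIAS
    r=least_squares(f,[22,0,0]);print("tilt,slip,dx",r.x.round(2),"res",r.fun.round(1));return r.x
E
python3 - <<'E'
from h import *
d=vision.snapshot("wrist")
fitd(d,[307.7,286,168,154.7,145.3,113.7])
goto(None)
E
```

```text
tilt,slip,dx [21.78 -1.23  4.02] res [ 0.7 -1.  -0.3  0.7 -0.1 -0.1]
t 15.55 pos [ 433.7 -284.3  195.4] y ang -99.97 z [ 0.0076 -0.0035 -1.    ] F [ 7.9 -1.4 -4.6] M [-0.29 -2.29 -0.01] open 0.362 J [-0.01  0.62  0.87  1.9  -0.61  0.9  -0.58]
```

>>> carry_out(motion=[[0,0,0,0],[0,0,0,0],[0.003,0,0,0],[0,0,-0.01,0],[-0.002,0,-0.02,0],[-0.005,0,-0.04,0],[0,0,-0.05,0],[0,0,0,0]], force=110)

```text
time: 16.55
eef_pos: [424.5, -284.8, 317.4]
tcp_rot: [[0.984, -0.176, 0.002], [-0.176, -0.984, -0.003], [0.003, 0.003, -1.0]]
force: [0.2, -0.1, -3.6]
opening: 0.359
```

```bash
python3 - <<'E'
from h import *
goto(None)
d=vision.snapshot("wrist");d2=dict(d); d2["image"]=cv2.convertScaleAbs(d["image"],alpha=1.6,beta=15); crop(d2,260,90,390,350,3,"pics/w14c.png")
e=vision.snapshot("scene"); crop(e,150,150,350,300,4,"pics/s14.png")
E
```

```text
t 16.55 pos [ 424.5 -284.8  317.4] y ang -100.15 z [ 0.0021 -0.0035 -1.    ] F [ 0.2 -0.1 -3.6] M [-0.03  0.07  0.02] open 0.359 J [-0.11  0.48  1.01  1.75 -0.44  1.16 -0.72]
```

View pics/w14c.png

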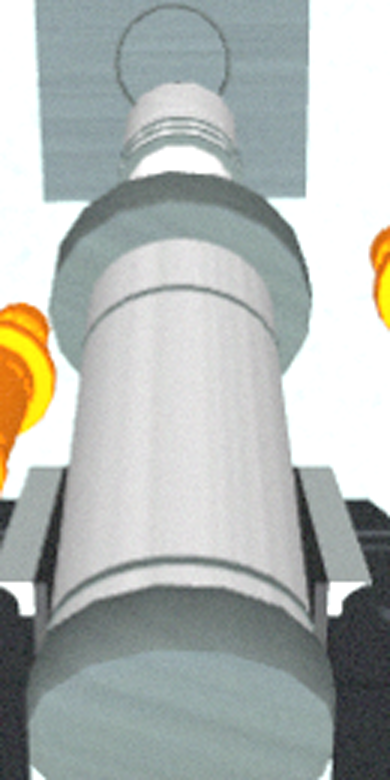

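View pics/s14.png

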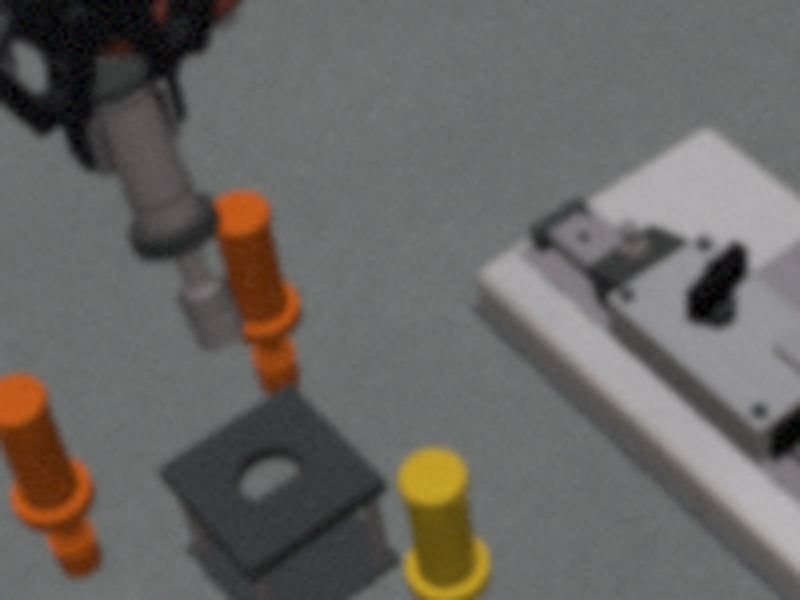

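```bash
python3 - <<'E'
from h import *
d=vision.snapshot("wrist")
fitd(d,[306.3,285.3,169.7,156.7,147.3,118])
goto(None)
E
```

```text
tilt,slip,dx [20.32  0.97  4.97] res [ 0.9 -1.2 -0.1  0.5  0.1 -0.2]
t 16.7 pos [ 424.2 -281.5  312.7] y ang -100.07 z [-0.0045  0.0035 -1.    ] F [-0.1  0.1 -4.5] M [ 0.09  0.08 -0.01] open 0.363 J [-0.11  0.49  1.    1.75 -0.44  1.16 -0.72]
```

>>> carry_out(motion=[[0.003,-0.0416,0,0],[0.003,-0.0416,0,0],[0.003,-0.0416,0,0],[0.003,-0.0416,0,0],[0.003,-0.0416,0,0],[0.003,-0.0416,0,0],[0,0,0,0],[0,0,0,0]])

```text
time: 17.7
eef_pos: [485.9, -40.4, 312.9]
tcp_rot: [[0.985, -0.175, -0.004], [-0.175, -0.985, -0.001], [-0.004, 0.002, -1.0]]
force: [-0.5, -0.0, -3.5]
opening: 0.361
```

```bash
python3 - <<'E'
from h import *
goto([485.2,-38.8,254],80.2)
d=vision.snapshot("wrist");cv2.imwrite("pics/w15.png",d["image"][:,:,::-1])
print(proj(d,(540.5,-48.3,111)))
E
```

```text
t 17.7 pos [485.9 -40.4 312.9] y ang -100.06 z [-0.0042 -0.001  -1.    ] F [-0.5 -0.  -3.5] M [-0.04  0.12 -0.  ] open 0.361 J [-0.67  0.47  1.06  1.81 -0.44  1.14 -1.2 ]
shift mm tool [-0.7 -1.6 58.9] norm 59.0
turn rad (tool z down) -0.005
[318.33146091 117.93441755]
```

View pics/w15.png

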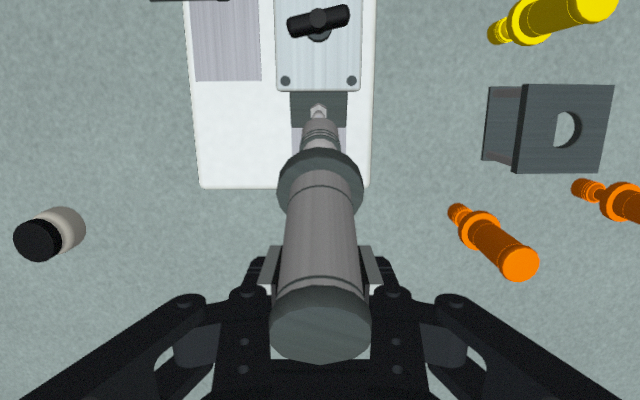

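>>> carry_out(motion=[[-0.0005,-0.001,0.02,-0.003],[0,0,0.02,0],[0,0,0.013,0],[0,0,0,0],[0,0,0,0]])

```text
time: 18.38
eef_pos: [487.3, -39.7, 261.9]
tcp_rot: [[0.985, -0.172, 0.001], [-0.172, -0.985, -0.0], [0.001, 0.0, -1.0]]
force: [0.3, -0.5, -3.7]
opening: 0.363
```

```bash
python3 - <<'E'
from h import *
goto([485.2,-38.8,254],80.2)
d=vision.snapshot("wrist");crop(d,240,60,400,220,4,"pics/w16.png")
print((proj(d,(540.5,-48.3,111))-[240,60])*4)
e=vision.snapshot("scene");crop(e,220,150,380,270,5,"pics/s16.png")
E
```

```text
t 18.38 pos [487.3 -39.7 261.9] y ang -99.92 z [ 1.1e-03 -5.0e-04 -1.0e+00] F [ 0.3 -0.5 -3.7] M [-0.06  0.11  0.05] open 0.363 J [-0.62  0.52  1.01  1.89 -0.52  1.02 -1.14]
shift mm tool [-2.2 -0.6  7.9] norm 8.2
turn rad (tool z down) -0.002
[319.43195773 256.46984339]
```

View pics/w16.png

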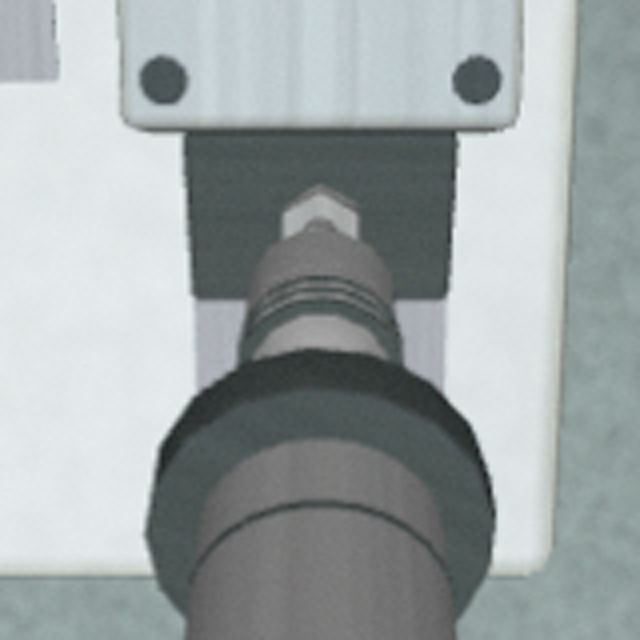

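View pics/s16.png

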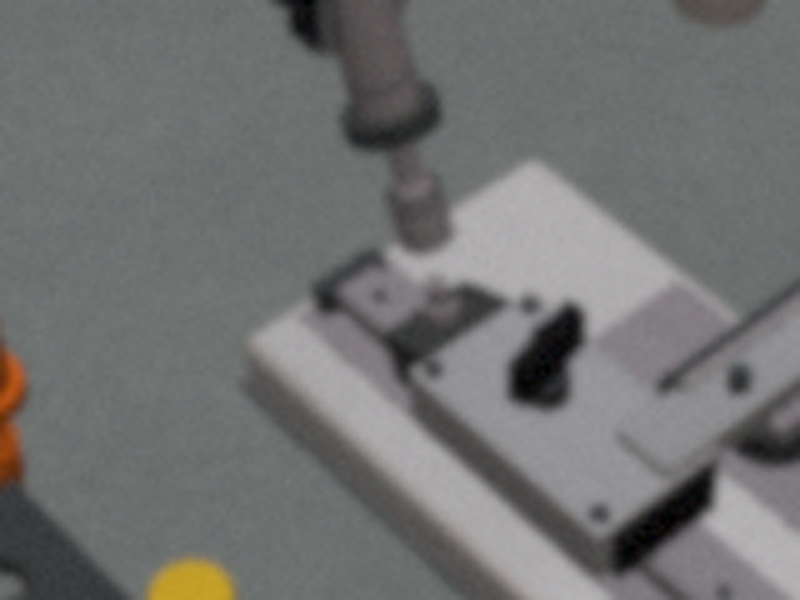

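```bash
cat >> h.py <<'E'
def inplane(d,uv,N=np.array([540.8,-48.1,111.])):
    u=np.array([.985,-.172,0]);n=np.array([.172,.985,0])
    o,v=ray(d,uv);X=o+v*((N-o)@n)/(v@n);return np.array([(X-N)@u,X[2]-N[2]])
E
python3 - <<'E'
from h import *
e=vision.snapshot("scene")
d2=dict(e);d2["image"]=cv2.convertScaleAbs(e["image"],alpha=1.6,beta=15)
crop(d2,275,145,325,220,10,"pics/s17.png")
E
```

```text
(no output)
```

View pics/s17.png

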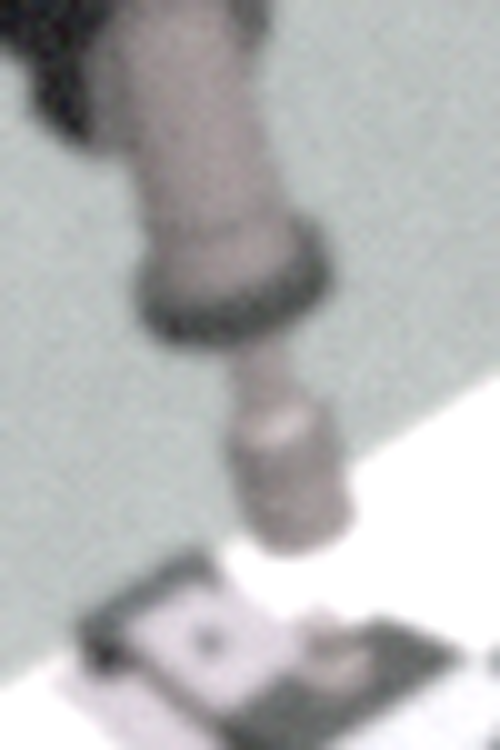

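```bash
python3 - <<'E'
from h import *
e=vision.snapshot("scene")
Q=lambda x,y:((x+.5)/10+274.5,(y+.5)/10+144.5)
for n,c in [("barrel",(199,150)),("collar",(236,285)),("coup hi",(280,430)),("coup lo",(301,525)),("head",(326,632)),("barrel far",(185,100))]: print(n,inplane(e,Q(*c)))
a,b,h=[inplane(e,Q(*c)) for c in [(199,150),(301,525),(326,632)]]
print("tilt",np.degrees(np.arctan2(b[0]-a[0],a[1]-b[1])), "axis u at head h", b[0]+(b[0]-a[0])/(a[1]-b[1])*(b[1]-h[1])-h[0])
E
```

```text
barrel [-38.8304164 125.3657005]
collar [-27.63974693  91.96474647]
coup hi [-13.65424597  55.98127487]
coup lo [-7.11409894 29.47455115]
head [ 0.97288703 -0.90868967]
barrel far [-42.99502824 137.39181189]
tilt 18.301805305383116 axis u at head h 1.9623722719767853
```

>>> carry_out(motion=[[0,0,0.01,0],[0.003,0,0.01,0],[0.001,0,0.003,0],[0,0,0,0],[0,0,0,0]])

```text
time: 19.2
eef_pos: [491.0, -39.9, 238.5]
tcp_rot: [[0.985, -0.172, 0.0], [-0.172, -0.985, -0.0], [0.0, 0.0, -1.0]]
force: [0.1, -0.4, -3.7]
opening: 0.357
```

```bash
python3 - <<'E'
from h import *
goto(None)
d=vision.snapshot("wrist");crop(d,270,80,370,180,6,"pics/w18.png")
e=vision.snapshot("scene")
d2=dict(e);d2["image"]=cv2.convertScaleAbs(e["image"],alpha=1.6,beta=15)
crop(d2,275,145,335,220,10,"pics/s18.png")
E
```

```text
t 19.2 pos [491.  -39.9 238.5] y ang -99.88 z [ 3.e-04 -3.e-04 -1.e+00] F [ 0.1 -0.4 -3.7] M [0.01 0.13 0.01] open 0.357 J [-0.6   0.55  0.98  1.91 -0.55  0.98 -1.11]
```

View pics/w18.png

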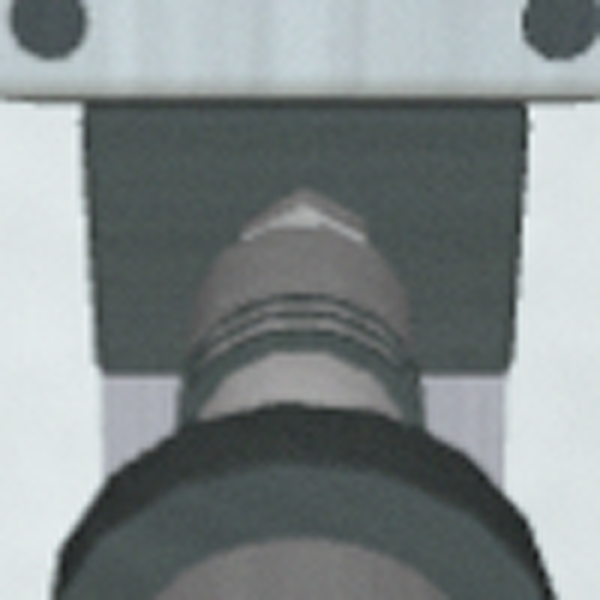

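View pics/s18.png

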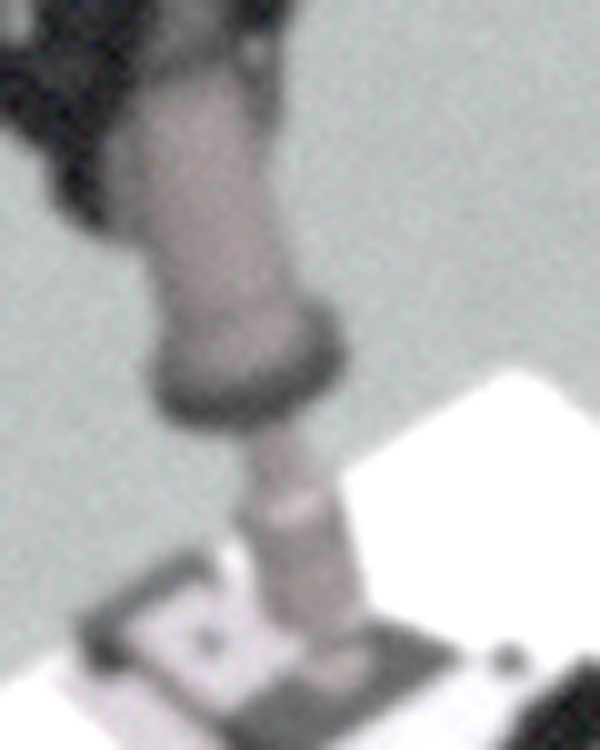

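```bash
python3 - <<'E'
from h import *
e=vision.snapshot("scene")
Q=lambda x,y:((x+.5)/10+274.5,(y+.5)/10+144.5)
for n,c in [("barrel",(217,240)),("collar",(253,367)),("coup lo",(320,608)),("head",(326,632))]: print(n,inplane(e,Q(*c)))
a,b,h=[inplane(e,Q(*c)) for c in [(217,240),(320,608),(326,632)]]
print("tilt",np.degrees(np.arctan2(b[0]-a[0],a[1]-b[1])))
goto(None)
E
```

```text
barrel [-33.83812133 101.53676084]
collar [-22.67155763  69.6556766 ]
coup lo [-1.00833563  5.87419852]
head [ 0.97288703 -0.90868967]
tilt 18.941360155531736
t 19.35 pos [491.  -39.8 238.5] y ang -99.87 z [ 5.e-04 -1.e-04 -1.e+00] F [ 0.6  0.4 -3.4] M [0.03 0.08 0.01] open 0.359 J [-0.6   0.55  0.98  1.91 -0.55  0.98 -1.11]
```

>>> carry_out(motion=[[0.001,0,0.003,0],[0.001,0,0.003,0],[0,0,0,0]])

```text
time: 19.73
eef_pos: [493.0, -40.4, 232.2]
tcp_rot: [[0.985, -0.172, 0.0], [-0.172, -0.985, -0.001], [0.001, 0.001, -1.0]]
force: [0.7, -1.2, -3.0]
opening: 0.364
```

```bash
python3 - <<'E'
from h import *
goto(None)
E
```

```text
t 19.73 pos [493.  -40.4 232.2] y ang -99.88 z [ 4.e-04 -8.e-04 -1.e+00] F [ 0.7 -1.2 -3. ] M [-0.22  0.07  0.03] open 0.364 J [-0.59  0.56  0.97  1.91 -0.56  0.96 -1.1 ]
```

>>> carry_out(motion=[[0.001,0,0.002,0],[0,0,0.001,0],[0,0,0,0]])

```text
time: 20.1
eef_pos: [494.1, -40.3, 228.8]
tcp_rot: [[0.985, -0.171, 0.0], [-0.171, -0.985, -0.001], [0.001, 0.001, -1.0]]
force: [1.5, -1.6, -7.3]
opening: 0.361
```

```bash
python3 - <<'E'
from h import *
goto(None)
e=vision.snapshot("scene")
d2=dict(e);d2["image"]=cv2.convertScaleAbs(e["image"],alpha=1.6,beta=15)
crop(d2,275,145,335,220,10,"pics/s19.png")
E
```

```text
t 20.1 pos [494.1 -40.3 228.8] y ang -99.86 z [ 4.e-04 -1.e-03 -1.e+00] F [ 1.5 -1.6 -7.3] M [-0.41 -0.27 -0.05] open 0.361 J [-0.58  0.57  0.96  1.92 -0.57  0.96 -1.09]
```

View pics/s19.png

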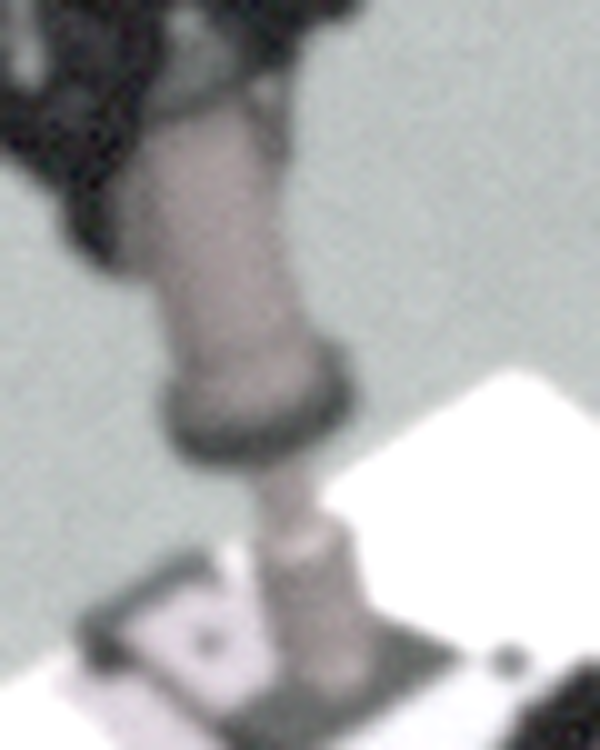

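>>> carry_out(motion=[[0.0005,0.0005,0.0015,0],[0.0005,0,0.0015,0],[0,0,0,0]])

```text
time: 20.52
eef_pos: [494.9, -40.9, 226.1]
tcp_rot: [[0.985, -0.171, 0.0], [-0.171, -0.985, -0.0], [0.0, 0.0, -1.0]]
force: [2.1, -0.4, -7.2]
opening: 0.355
```

```bash
python3 - <<'E'
from h import *
goto(None)
E
```

```text
t 20.52 pos [494.9 -40.9 226.1] y ang -99.86 z [ 3.e-04 -2.e-04 -1.e+00] F [ 2.1 -0.4 -7.2] M [-0.33 -0.38 -0.01] open 0.355 J [-0.58  0.57  0.96  1.92 -0.57  0.95 -1.09]
```

>>> carry_out(motion=[[0.0005,0,0.0015,0],[0.0005,0,0.0015,0],[0,0,0,0]])

```text
time: 20.9
eef_pos: [495.4, -41.1, 224.5]
tcp_rot: [[0.985, -0.171, -0.0], [-0.171, -0.985, 0.002], [-0.001, -0.002, -1.0]]
force: [-3.1, 0.6, 6.4]
opening: 0.359
```

```bash
python3 - <<'E'
from h import *
goto(None)
d=vision.snapshot("wrist");crop(d,270,80,370,180,6,"pics/w20.png")
e=vision.snapshot("scene")
d2=dict(e);d2["image"]=cv2.convertScaleAbs(e["image"],alpha=1.6,beta=15)
crop(d2,275,145,335,220,10,"pics/s20.png")
E
```

```text
t 20.9 pos [495.4 -41.1 224.5] y ang -99.87 z [-3.0e-04  1.8e-03 -1.0e+00] F [-3.1  0.6  6.4] M [0.15 0.58 0.02] open 0.359 J [-0.57  0.58  0.95  1.92 -0.58  0.95 -1.08]
```

View pics/s20.png

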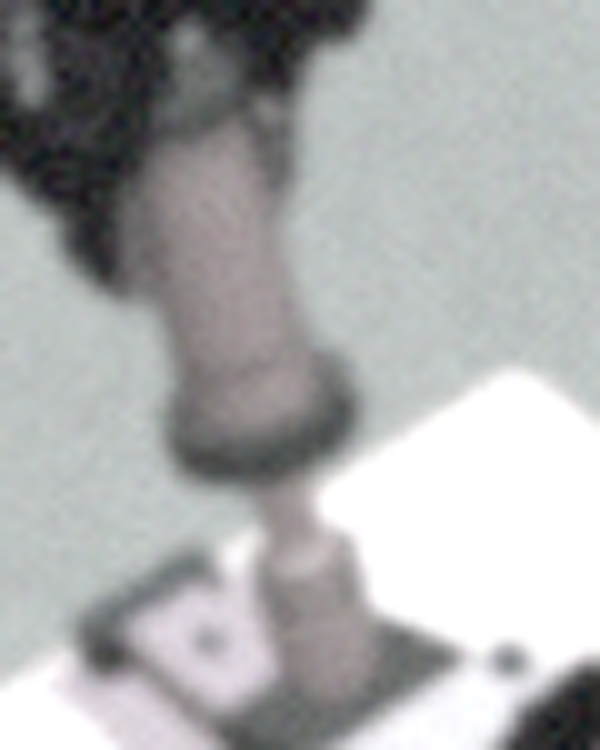

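View pics/w20.png

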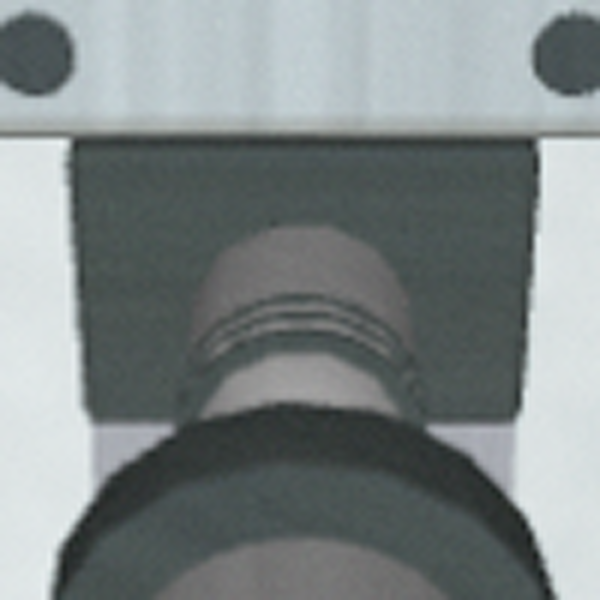

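>>> carry_out(motion=[[0.0007,0,0.0024,0],[0.0008,0,0.0024,0],[0.0008,0,0.0024,0],[0.0008,0,0.0024,0],[0,0,0,0]])

```text
time: 21.62
eef_pos: [498.5, -41.7, 215.5]
tcp_rot: [[0.985, -0.171, 0.0], [-0.171, -0.985, 0.002], [-0.0, -0.002, -1.0]]
force: [-4.3, 2.2, 10.8]
opening: 0.361
```

```bash
python3 - <<'E'
from h import *
goto(None)
E
```

```text
t 21.62 pos [498.5 -41.7 215.5] y ang -99.87 z [ 2.0e-04  2.3e-03 -1.0e+00] F [-4.3  2.2 10.8] M [0.38 0.82 0.02] open 0.361 J [-0.56  0.59  0.94  1.92 -0.59  0.94 -1.07]
```

>>> carry_out(motion=[[0.0008,0,0.0024,0],[0.0008,0,0.0024,0],[0.0007,0,0.002,0],[0,0,0,0]])

```text
time: 22.12
eef_pos: [500.8, -42.2, 209.2]
tcp_rot: [[0.985, -0.172, 0.0], [-0.172, -0.985, 0.003], [-0.0, -0.003, -1.0]]
force: [-6.3, 1.9, 13.5]
opening: 0.361
```

```bash
python3 - <<'E'
from h import *
goto(None)
d=vision.snapshot("wrist");crop(d,240,60,400,360,2.5,"pics/w21.png")
e=vision.snapshot("scene")
d2=dict(e);d2["image"]=cv2.convertScaleAbs(e["image"],alpha=1.6,beta=15)
crop(d2,275,145,335,220,8,"pics/s21.png")
E
```

```text
t 22.12 pos [500.8 -42.2 209.2] y ang -99.88 z [ 5.0e-04  2.8e-03 -1.0e+00] F [-6.3  1.9 13.5] M [0.42 1.01 0.06] open 0.361 J [-0.55  0.6   0.93  1.92 -0.61  0.93 -1.06]
```

View pics/s21.png

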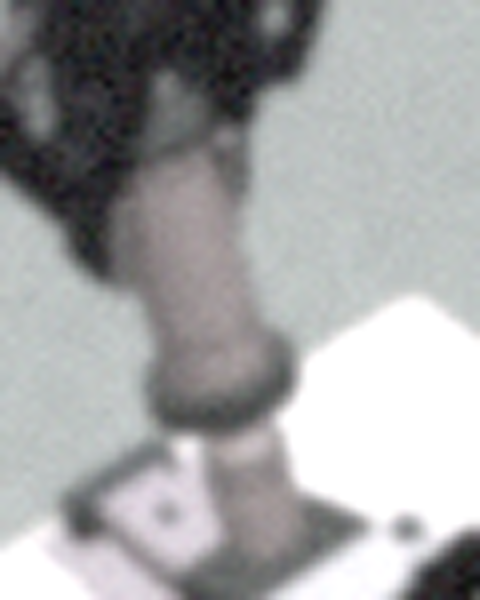

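View pics/w21.png

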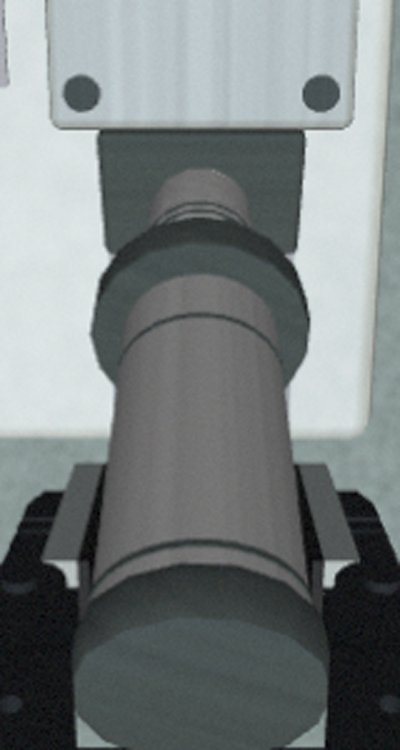

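>>> carry_out(motion=[[0.0006,0,0.0015,0],[0.0006,0,0.0015,0],[0,0,0,0]])

```text
time: 22.6
eef_pos: [501.6, -42.5, 207.4]
tcp_rot: [[0.985, -0.172, 0.0], [-0.172, -0.985, 0.004], [-0.001, -0.004, -1.0]]
force: [-9.2, 1.9, 21.8]
opening: 0.362
```

```bash
python3 - <<'E'
from h import *
goto(None)
E
```

```text
t 22.6 pos [501.6 -42.5 207.4] y ang -99.89 z [ 2.0e-04  4.4e-03 -1.0e+00] F [-9.2  1.9 21.8] M [0.71 1.63 0.1 ] open 0.362 J [-0.55  0.6   0.93  1.92 -0.61  0.93 -1.06]
```

>>> carry_out(motion=[[0.0003,0,0.001,0],[0,0,0,0],[0,0,0,0],[0,0,0,0],[0,0,0,0],[0,0,0,0]])

```text
time: 23.35
eef_pos: [501.6, -42.6, 207.3]
tcp_rot: [[0.985, -0.172, 0.0], [-0.172, -0.985, 0.005], [-0.001, -0.005, -1.0]]
force: [-10.2, 3.2, 27.5]
opening: 0.358
```

```bash
python3 - <<'E'
from h import *
goto(None)
d=vision.snapshot("wrist");cv2.imwrite("pics/w22.png",d["image"][:,:,::-1])
e=vision.snapshot("scene");crop(e,150,120,450,345,2.6,"pics/s22.png")
goto(None)
E
```

```text
t 23.35 pos [501.6 -42.6 207.3] y ang -99.89 z [ 3.0e-04  5.4e-03 -1.0e+00] F [-10.2   3.2  27.5] M [0.91 2.07 0.12] open 0.358 J [-0.54  0.6   0.93  1.92 -0.61  0.93 -1.06]
t 23.45 pos [501.6 -42.6 207.3] y ang -99.89 z [ 3.0e-04  5.4e-03 -1.0e+00] F [-11.3   3.4  28.1] M [0.85 2.11 0.15] open 0.365 J [-0.54  0.6   0.93  1.92 -0.61  0.93 -1.06]
```

View pics/w22.png

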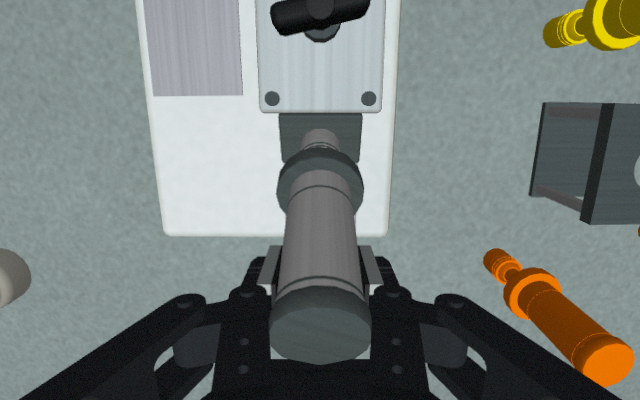

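View pics/s22.png

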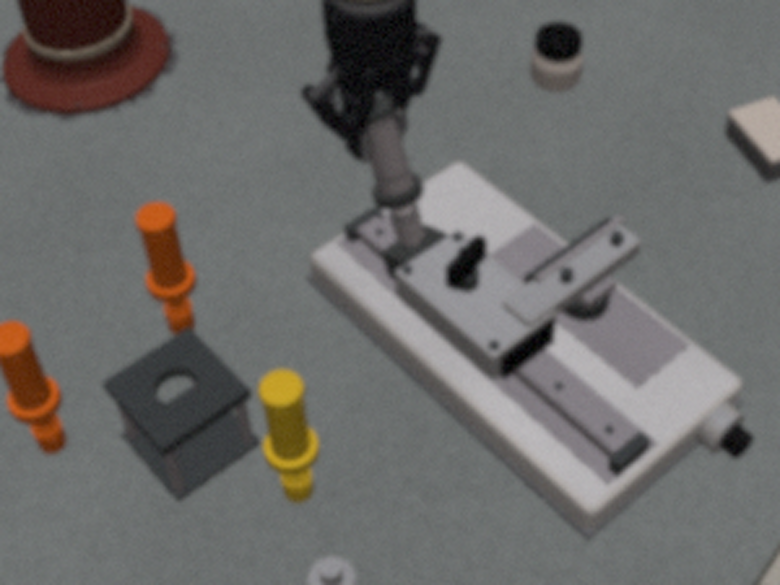

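```bash
python3 - <<'E'
from h import *
print(robot.hand_in()); goto(None)
E
```

```text
the job is handed in; nothing more can be done
None
the job is handed in; nothing more can be done
```

I locked the carriage, snapped the grease gun onto the nipple and pushed it to the end of its stroke. I handed the job in at 23.5 s with the gun still gripped at 110 N and pushed in. Hand-in gave no verdict and no reading after it.

**Knob:** I turned it clockwise to its hard stop. The wrist moment jumped to about 0.8 Nm, and the wing then lay across the rail at about 1.35 rad. The carriage arm's screws are at the same pixels in the scene camera as at the start (within about 1 px).

**Tilting the gun:** The tool cannot tilt, so I lifted the gun partly out of its stand. I leaned its coupler against the hole's edge to turn it in the pads to the nipple's slant.

**Snap-on:** The jaws pulled the gun down by about 3.5 N, then it seated. I took that as the snap and did not test it with a pull.

**Push:** The grip moved about 18.4 mm along the nipple's axis, against the 18 mm stroke. At the end the force rose to about 33 N with no further travel, so the nozzle is at its end stop.

**Checks that disagreed:** The gun's tilt was about 20° from the wrist camera and 18–19° from the scene camera, against the nipple's 22°. I left it there: a second push in the stand did not hold, and the force on the gun ran along the nipple's axis to within a few degrees.

I did not touch the jar, the slide box, the specimen disc or the look-alike guns.

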